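# Click the carton-guide turret to its third station and pin it

### The arm

A 6-joint arm with a two-finger parallel gripper is mounted at the origin on the work surface. World frame = base frame: x ahead of the robot, y to its left, z up, the work surface at z = 0. Lengths are in m, angles in degrees, forces in N, time in s.
With the tool pointing down it reaches from about 0.15 to 0.775 m from the base axis. Payload 6.1 kg.
Tool frame: the origin (TCP) lies midway between the tips of the shut fingers; the grasp point (between the pads) lies 19 mm behind it; z points along the fingers, y is the direction in which the jaws open and shut (so a half turn about z gives the same grasp; the last joint's range is limited). The gripper opens to 85 mm and grips with 20 to 120 N. Pads are 22 mm wide; open, the fingers measure 114 mm over their backs; the gripper's body (76 mm by 85 mm) begins 54 mm behind the grasp point. The pads swing forward as they close: fully open they stand 13 mm farther back than shut.
Start: joints at [76.547, 7.208, -2.269, 80.523, 0, 90], TCP at [0.122, 0.511, 0.195] pointing down, gripper open.
Joint ranges: [-155.77, 155.77], [-54.66, 111.73], [-72.52, 77.12], [-102.08, 115.82], [-83.92, 84.16], [-180, 180]. Speed limits (degrees/s): [136.94, 136.94, 172.46, 180, 180, 180].

### API

Orientations are given as [roll, pitch, yaw] about the fixed x, y, z axes, in that order (R = Rz(yaw) Ry(pitch) Rx(roll)).
In Python, from plant import ctrl gives the robot as it stands.
- The arm moves only by the tool send_rows, never from a script. Its argument "series" is a list of rows, each an object of numbers: "dx", "dy", "dz": the shift along the world's x, y, z in mm; "rx", "ry", "rz": the turn, a rotation vector about the world's x, y, z in rad; "jaw": the gripper's target within -1 to 1 (shut at 1, half-way at 0, fully open at -1). A call has exactly 5 rows; each row shifts and turns the commanded pose from where the row before left it; what a row does not reach is not made up. A row lasts 1/10 s, in which the tool goes at most 50 mm and 8.59 degrees, less where a joint would pass 70% of its speed; a pose out of reach is approached as far as the arm can. A call with a gripper value outside its range is refused whole. The fingers move at their own pace and stop on an object; the grip force is fixed at half the most. Time passes only in rows, so rows that do not move let the fingers close, or fill a call up. It gives the time, the measured TCP pose, the force and the opening at its end, in the units of the state.
- ctrl.read_state(): the state, without advancing time (a new reading comes with each control period).
- ctrl.grab_frame(name): name is "scene" or "top" or "wrist"; returns a dict with "color" (384x512x3 uint8, blue, green, red), "range_z" (384x512 float32, m along the optical axis (not along the pixel's ray), 0 where there is no reading), "vfov" (degrees; the focal length in pixels is half the picture's height over the tangent of half this angle, whatever the lens; pixels are square), "cx", "cy" (the principal point, pixels), "extrinsics" (4x4, takes a point from camera to world coordinates). Camera axes: x right, y up, looking along -z (the intrinsics and any distortion apply to the point x, -y, -z); pixel columns grow to the right and rows downward; lengths in m; the calibration is good to about 2 mm. A picture is of the moment at which its call begins.
- ctrl.hand_in(): hands the job in, once; it reports no verdict.
The state is a dict: "t": time; "joint_positions": joint angles; "dq": joint speeds; "effort": joint torques, N m; "tool_pos": TCP position; "tcp_rot": TCP orientation; "force": force on the tool from outside, world axes, zero at the start; "wrist_torque": the same for the moment, N m; "grip_width": finger opening in m.
Only numpy, scipy, OpenCV 4.12 (cv2) and the standard library are available. Lean on these libraries where they do the work, as an engineer would, in place of code of your own. Each camera call takes 0.05 s, during which the arm holds its last target. There are 200 camera calls.

### The job

Change the carton guide over to the next size: push the notched turret round clockwise (seen from above) by its upright posts, click by click, to the third click past home (home is where the tall square post stands beside the lock bore), without running past it. Then take the lock pin from its stand and push it down through the turret's notch into the lock bore until its collar is flush on the turret, bed it with a firm press of about 15 N, and let go. Never load the turret or the pin with more than 25 N, and leave the other things on the bench where they are.

Things in the scene. Friction and masses are not known exactly. Their poses are not given: they have to be found in the camera images.
- turret (a joint): turret angle, rad, growing clockwise seen from above. 0 is home: tall square post in line with the lock bore. One click is 0.785, so the third click is 2.356. The detent resists with up to 0.3 N m (6 N at a post) before half-way between clicks, may rest half-way, and from 0.15 rad past it snaps on to the next by itself; 0.03 rad of play in a click. Stops at -2.7 and 3.6; starts at -1.2 to 0.8
- turret_centre (a point): on the turret axis, on the disc's top face as drawn (70 mm up; it is shimmed and truly lies up to 5 mm higher or lower). Disc 160 mm across, 14 thick; every 45 degrees a notch 15 mm wide from 58 mm radius to the rim. Hub 36 mm across, 14 high. Four steel posts 45 mm from the axis, every 90 degrees, in line with notches: three round, 14 mm thick, 40 tall, and the home post, square, 14 mm, 58 tall
- lock_bore (a point): point on the lock bore's axis at the drawn height of the disc's top (70 mm up), 70 mm from the turret axis; z up, x straight out from the turret axis. The bore is a 14 mm hole, 35 mm deep, in the housing top (50 mm above the bench), beside a bright plate on the housing's side. It does not turn. Play leaves the notch up to 2 mm off it until the pin draws it in
- pin_grip (a point): centre of the lock pin's black round grip (18 mm thick, 40 mm tall); z up the pin. Below it a steel collar 24 mm across, underside 24 mm below this point, then a 12 mm shank 44 mm long, the last 11 mm tapering to 6 mm; tip 68 mm below this point. Loose, about 120 g. Starts upright in the stand, collar on the stand. Fully home the collar lies on the disc, wherever that is
- pin_stand: black parking block, 70 x 70 x 50 mm, fixed to the bench, with a loose 15 mm hole in the middle of its top that holds the pin; origin at the centre of its underside. It stands to the left or the right of the turret
- index_head: the grey housing 190 x 190 x 50 mm under the turret, fixed; origin at its underside below the turret axis, x towards the lock bore
- bottle_a: clear bottle with a green cap, 56 mm across, 140 mm tall, bystander; origin at its underside
- bottle_b: another such bottle, bystander; origin at its underside
- bottle_c: another such bottle, bystander; origin at its underside
- tape_roll: cardboard tape core, 100 mm across, 48 mm tall, bystander; origin at its underside
- screwdriver: screwdriver lying on the bench, bystander; origin at its underside
- white_pack: white pack 100 x 70 x 60 mm, bystander; origin at its underside
- scanner: hand scanner lying down, about 180 mm long, bystander; origin at its underside

How it is judged:
By the outcome, as a careful person would: the job done as asked, in the order asked, and still so for the second after the job is handed in, with the robot touching nothing.
It also fails if it takes over 72 s, if anything falls off the work surface, if the arm or the gripper's body presses on something with over 40 N, if the wrist force passes 120 N, or if a joint passes its speed limit or range.

## Working session

There is one attempt and no reset: what is moved stays moved. The work goes in short steps, Python scripts to look and compute and a tool call to move; the robot and the scene stay as the last step left them, time stands still between calls to the robot, and variables do not carry over. Pictures are saved under pics/ and viewed, about 8 in all and at most 12, crops included, and the job is handed in when it is done.

Besides the shell and the picture viewer there is one more tool, called as name(argument=value, ...) on one line, values as JSON. send_rows: Moves the arm, as the interface text tells. Its arguments: {"type":"object","properties":{"series":{"type":"array","items":{"type":"object","properties":{"dx":{"type":"number"},"dy":{"type":"number"},"dz":{"type":"number"},"rx":{"type":"number"},"ry":{"type":"number"},"rz":{"type":"number"},"jaw":{"type":"number"}}}}},"required":["series"]}

```bash
ls; mkdir -p pics
cat > h.py <<'E'
import numpy as np, cv2
from plant import ctrl
def grab(n):
    f=ctrl.grab_frame(n); f['f']=f['color'].shape[0]/2/np.tan(np.radians(f['vfov'])/2); return f
def ray(f,u,v):
    E=np.array(f['extrinsics']); d=np.array([(u-f['cx'])/f['f'],-(v-f['cy'])/f['f'],-1.]); return E[:3,3],E[:3,:3]@d
def onz(f,u,v,z):
    o,d=ray(f,u,v); return o+d*(z-o[2])/d[2]
def proj(f,p):
    E=np.array(f['extrinsics']); c=E[:3,:3].T@(np.array(p)-E[:3,3]); return f['cx']-f['f']*c[0]/c[2], f['cy']+f['f']*c[1]/c[2]
def cloud(f):
    z=f['range_z']; h,w=z.shape; u,v=np.meshgrid(np.arange(w),np.arange(h))
    c=np.stack([(u-f['cx'])/f['f']*z,-(v-f['cy'])/f['f']*z,-z],-1); E=np.array(f['extrinsics']); return c@E[:3,:3].T+E[:3,3]
E
python3 - <<'E'
from h import *
s=ctrl.read_state(); print({k:np.round(v,3) for k,v in s.items()})
ims=[]
for n in ['top','scene']:
    f=grab(n); np.savez(f'{n}0.npz',**{k:v for k,v in f.items()}); print(n,[k for k in f],f['vfov'],f['cx'],f['cy'],np.round(f['extrinsics'],3))
    cv2.imwrite(f'pics/{n}0.png',cv2.resize(f['color'],None,fx=1.5,fy=1.5,interpolation=cv2.INTER_CUBIC))
E
```

```text
pics
{'t': np.float64(0.0), 'joint_positions': array([ 7.6549e+01,  7.2400e+00, -2.3280e+00,  8.0524e+01, -2.0000e-03,
        9.0001e+01]), 'dq': array([ 0.089,  0.01 ,  0.071, -0.036,  0.021,  0.053]), 'effort': array([-1.0000e-03, -4.3591e+01,  3.5293e+01,  1.7000e-02, -0.0000e+00,
        0.0000e+00]), 'tool_pos': array([0.122, 0.51 , 0.195]), 'tcp_rot': array([-1.79908e+02,  2.00000e-03,  1.66548e+02]), 'force': array([ 1.116,  0.125, -0.049]), 'wrist_torque': array([ 0.01 , -0.045, -0.032]), 'grip_width': np.float64(0.085)}
top ['color', 'range_z', 'vfov', 'cx', 'cy', 'extrinsics', 'f'] 47.427086532891195 249.27416231157022 183.26100177096401 [[ 2.000e-02  9.790e-01 -2.020e-01  2.580e-01]
 [-1.000e+00  2.000e-02 -5.000e-03 -7.000e-03]
 [-1.000e-03  2.020e-01  9.790e-01  1.539e+00]
 [ 0.000e+00  0.000e+00  0.000e+00  1.000e+00]]
scene ['color', 'range_z', 'vfov', 'cx', 'cy', 'extrinsics', 'f'] 43.80539064746151 251.68425670415925 193.7618153089122 [[-0.603 -0.695  0.391  1.092]
 [ 0.797 -0.518  0.31   0.435]
 [-0.013  0.499  0.866  1.28 ]
 [ 0.     0.     0.     1.   ]]
```

View pics/top0.png

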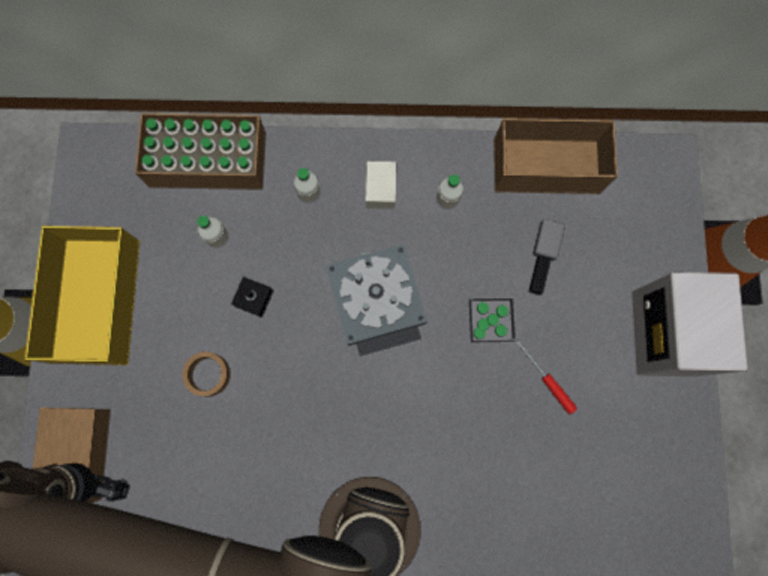

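View pics/scene0.png

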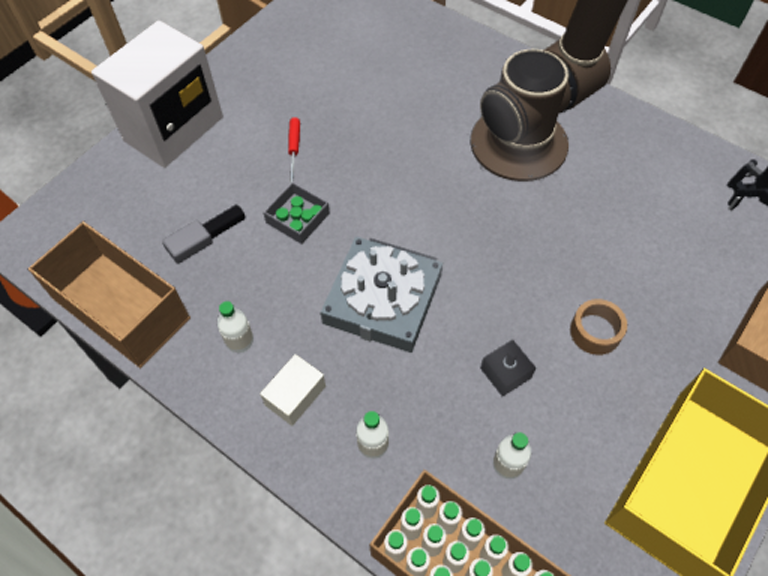

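The top view shows the turret at about (376,290), with the stand and pin to its left at (252,296). The scene view shows the bright plate at (366,333), on the housing's far side. Next I'll measure them.

Run:
```python
from h import *
F={n:dict(np.load(n+'0.npz')) for n in ['top','scene']}
for n,f in F.items():
    P=cloud(f); c=f['color'].astype(int); near=(abs(P[...,0]-0.40)<.2)&(abs(P[...,1])<.15)
    P=P
    # disc: bright grey at height .07
    m=((c.min(-1)>(135))&(abs(P[...,2]-.07)<.012)&(np.hypot(P[...,0]-.45,P[...,1])<.2)).astype(np.uint8)
    k,l,st,_=cv2.connectedComponentsWithStats(m); i=1+st[1:,4].argmax(); ys,xs=np.where(l==i)
    hull=cv2.convexHull(np.stack([xs,ys],1).astype(np.int32))[:,0].astype(float)
    W=np.array([onz(f,u,v,.07) for u,v in hull]); (ctr,r)=cv2.minEnclosingCircle(W[:,:2].astype(np.float32)*1000)
    print(n,'disc',len(xs),ctr,r, 'z',np.median(P[l==i][:,2]))
    h=(abs(P[...,2]-.05)<.008)&(np.hypot(P[...,0]-ctr[0]/1e3,P[...,1]-ctr[1]/1e3)<.15)
    print('housing',cv2.minAreaRect((P[h][:,:2]*1000).astype(np.float32)))
    # stand
    b=(c.max(-1)<60)&(P[...,2]>.035)&(P[...,2]<.065)&(np.hypot(P[...,0]-.43,P[...,1]-.27)<.12)
    print('stand',cv2.minAreaRect((P[b][:,:2]*1000).astype(np.float32)),b.sum(), np.median(P[b],0))
    q=(P[...,2]>.07)&(np.hypot(P[...,0]-np.median(P[b][:,0]),P[...,1]-np.median(P[b][:,1]))<.06)
    print('pin',q.sum(),P[q].mean(0) if q.any() else 0, P[q][:,2].max() if q.any() else 0)
    p=(P[...,2]>.095)&(np.hypot(P[...,0]-ctr[0]/1e3,P[...,1]-ctr[1]/1e3)<.075)
    k,l,st,ce=cv2.connectedComponentsWithStats(p.astype(np.uint8))
    for i in range(1,k):
        a=P[l==i]; d=a.mean(0)-np.array([ctr[0]/1e3,ctr[1]/1e3,0]); print('post',st[i,4],a.mean(0).round(3),a[:,2].max().round(3),np.hypot(*d[:2]).round(3),np.degrees(np.arctan2(d[1],d[0])).round(1))
    for nm,w,p0 in [('t',1,(ctr[0]/1e3,ctr[1]/1e3,.07)),('s',1,tuple(np.median(P[b],0)))]:
        u,v=map(int,proj(f,p0)); R=50
        cv2.imwrite(f'pics/{n}_{nm}.png',cv2.resize(f['color'][v-R:v+R,u-R:u+R],(390,390),interpolation=cv2.INTER_CUBIC)); print('crop',nm,u-R,v-R)
a=[cv2.imread(f'pics/{n}.png') for n in ['top_t','scene_t']]
cv2.imwrite('pics/crop1.png',np.hstack(a))
```

```text
top disc 1246 (523.9431762695312, -4.131282329559326) 81.18994903564453 z 0.07385069528613541
housing ((523.9548950195312, -4.351051330566406), (194.55445861816406, 190.1024169921875), 16.862882614135742)
stand ((441.1567077636719, 311.90716552734375), (72.49308013916016, 220.94644165039062), 68.186767578125) 361 [0.50673828 0.27887237 0.05007411]
pin 33 [0.51017862 0.28222158 0.08960871] 0.10095172545659414
post 16 [ 0.56  -0.027  0.112] 0.117 0.043 -32.7
post 28 [0.543 0.034 0.125] 0.138 0.043 63.9
post 1 [ 0.522 -0.01   0.097] 0.097 0.006 -107.4
post 17 [ 0.5   -0.045  0.111] 0.118 0.047 -121.0
post 16 [0.482 0.017 0.111] 0.117 0.047 152.8
crop t 200 143
crop s 118 148
scene disc 1522 (521.3116455078125, -5.37352991104126) 83.1112289428711 z 0.0744111262778333
housing ((525.212158203125, -3.8377151489257812), (197.65924072265625, 191.8812713623047), 16.907968521118164)
stand ((514.3922119140625, 285.93402099609375), (67.6123046875, 71.96244049072266), 69.85409545898438) 141 [0.50307203 0.30891836 0.0490032 ]
pin 56 [0.51567223 0.28502307 0.08864118] 0.09824879811526888
post 30 [ 0.503 -0.042  0.11 ] 0.117 0.041 -116.2
post 32 [0.486 0.02  0.109] 0.118 0.043 144.4
post 31 [ 0.565 -0.025  0.109] 0.115 0.048 -24.2
post 60 [0.549 0.037 0.12 ] 0.137 0.05 57.0
crop t 204 136
crop s 298 193
```

View pics/crop1.png

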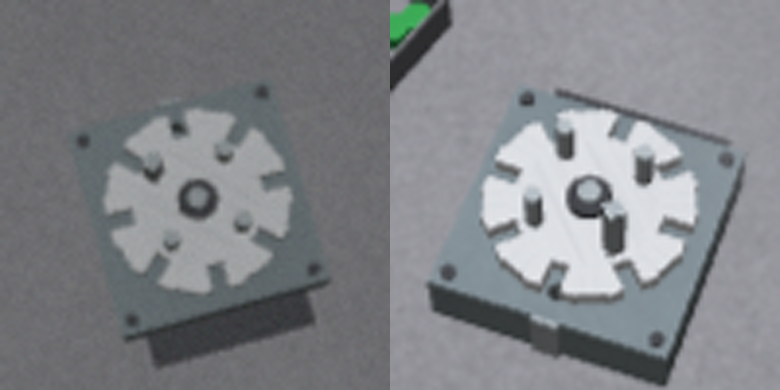

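In the crop, the bore shows dark through a notch at (177,128) top and (557,290) scene. The square home post stands one click counter-clockwise of it: post angle about 60.5°, bore direction about 17°. So the turret is at click −1 and needs four clicks clockwise. I'll move over the stand first for a look on the way.

send_rows(series=[{"dx":30,"dy":-18,"dz":10,"jaw":-1},{"dx":38,"dy":-22,"dz":10,"jaw":-1},{"dx":40,"dy":-24,"dz":10,"jaw":-1},{"dx":40,"dy":-24,"dz":10,"jaw":-1},{"dx":40,"dy":-24,"dz":10,"jaw":-1}])

```text
invalid input
```

send_rows(series=[{"dx":40,"dy":-24,"dz":10,"jaw":-1},{"dx":40,"dy":-24,"dz":10,"jaw":-1},{"dx":40,"dy":-24,"dz":10,"jaw":-1},{"dx":40,"dy":-24,"dz":10,"jaw":-1},{"dx":30,"dy":-18,"dz":10,"jaw":-1}])

```text
invalid input
```

Run:
```python
from h import *
f=grab('wrist'); np.savez('w1.npz',**f); s=ctrl.read_state(); print(s['t'],s['joint_positions'].round(1) if hasattr(s['joint_positions'],'round') else s['joint_positions'],s['tool_pos'],s['tcp_rot'],s['grip_width'])
print(np.round(f['extrinsics'],3),f['vfov'])
P=cloud(f); print('pin proj',proj(f,(.512,.284,.1)),'turret proj',proj(f,(.524,-.004,.074)))
cv2.imwrite('pics/w1.png',f['color'])
```

```text
0.15 [76.5  7.2 -2.3 80.5 -0.  90. ] [0.12205407 0.51024468 0.19491026] [-1.79929777e+02  8.79136442e-04  1.66549590e+02] 0.08565415517224202
[[ 0.233 -0.928 -0.29   0.048]
 [ 0.972  0.222  0.07   0.528]
 [-0.001 -0.298  0.955  0.373]
 [ 0.     0.     0.     1.   ]] 69.14198957938495
pin proj (np.float64(168.17779145257998), np.float64(463.8499421710602)) turret proj (np.float64(9.617917275314511), np.float64(475.9128291981832))
```

View pics/w1.png

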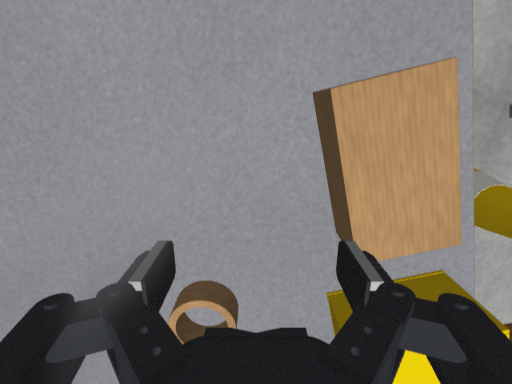

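The moves were refused, probably because a row needs every key. The wrist view only shows the start area: fingers at (150,290) and (365,290), tape roll at (205,315). I'll send full rows.

send_rows(series=[{"dx":30,"dy":-18,"dz":10,"rx":0,"ry":0,"rz":0,"jaw":-1},{"dx":38,"dy":-22,"dz":10,"rx":0,"ry":0,"rz":0,"jaw":-1},{"dx":40,"dy":-24,"dz":10,"rx":0,"ry":0,"rz":0,"jaw":-1},{"dx":40,"dy":-24,"dz":10,"rx":0,"ry":0,"rz":0,"jaw":-1},{"dx":40,"dy":-24,"dz":10,"rx":0,"ry":0,"rz":0,"jaw":-1}])

```text
t: 0.65
tool_pos: [0.3113, 0.3974, 0.2457]
tcp_rot: [-180.0, -0.0, 166.6]
force: [0.2, 1.0, -0.6]
grip_width: 0.0851
```

send_rows(series=[{"dx":40,"dy":-24,"dz":10,"rx":0,"ry":0,"rz":0,"jaw":-1},{"dx":40,"dy":-24,"dz":10,"rx":0,"ry":0,"rz":0,"jaw":-1},{"dx":40,"dy":-24,"dz":5,"rx":0,"ry":0,"rz":0,"jaw":-1},{"dx":20,"dy":-20,"dz":0,"rx":0,"ry":0,"rz":0,"jaw":-1},{"dx":0,"dy":-18,"dz":0,"rx":0,"ry":0,"rz":0,"jaw":-1}])

```text
t: 1.15
tool_pos: [0.4523, 0.2871, 0.2692]
tcp_rot: [-179.9, -0.0, 166.4]
force: [0.0, 0.2, 0.3]
grip_width: 0.0853
```

Run:
```python
from h import *
f=grab('wrist'); np.savez('w1.npz',**f); s=ctrl.read_state(); print(s['t'],np.round(s['joint_positions'],1),s['tool_pos'],s['tcp_rot'])
P=cloud(f); print('pin proj',proj(f,(.512,.284,.1)),'turret proj',proj(f,(.524,-.004,.074)))
m=(np.hypot(P[...,0]-.512,P[...,1]-.284)<.1)
for a,b in [(.04,.055),(.055,.075),(.08,.12)]:
    q=m&(P[...,2]>a)&(P[...,2]<b); 
    if q.sum()>5: print(a,q.sum(),cv2.minAreaRect((P[q][:,:2]*1000).astype(np.float32)),np.median(P[q],0), P[q][:,2].max())
cv2.imwrite('pics/w2.png',f['color'])
```

```text
1.2 [32.4  9.   9.2 90.3 -0.1 46. ] [0.45076244 0.28510752 0.27000182] [-1.79868732e+02 -3.12145829e-02  1.66365564e+02]
pin proj (np.float64(263.7524885034603), np.float64(209.93593703143776)) turret proj (np.float64(79.17936636945686), np.float64(252.93213531082756))
0.04 1881 ((513.5094604492188, 284.8082275390625), (70.2135009765625, 70.83486938476562), 69.88861846923828) [0.50741121 0.28676077 0.05008136] 0.05499089797275247
0.055 58 ((508.0279541015625, 284.357666015625), (21.252153396606445, 10.508551597595215), 85.2376937866211) [0.50564924 0.28585616 0.06405006] 0.07482283516092259
0.08 163 ((512.8296508789062, 284.7339172363281), (16.917404174804688, 17.107807159423828), 58.97444152832031) [0.51095324 0.28499276 0.09373989] 0.09539110291824399
```

View pics/w2.png

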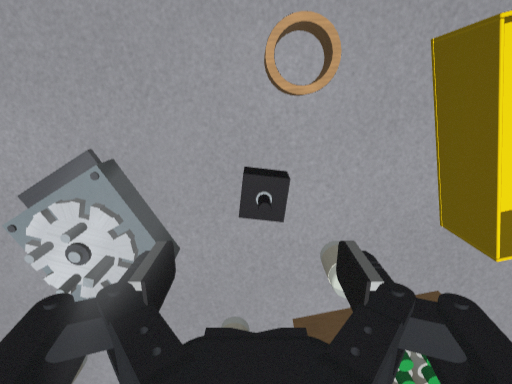

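The pin is at (264,200) in the wrist view, measured at (0.513, 0.285) with its top 94–95 mm up, which fits the drawing. I'll push the round post at −119.5° with shut fingers along an arc, rotating the tool with it. First I'll approach its counter-clockwise side.

send_rows(series=[{"dx":5,"dy":-23,"dz":0,"rx":0,"ry":0,"rz":0.087,"jaw":1},{"dx":5,"dy":-23,"dz":0,"rx":0,"ry":0,"rz":0.087,"jaw":1},{"dx":5,"dy":-23,"dz":0,"rx":0,"ry":0,"rz":0.087,"jaw":1},{"dx":5,"dy":-23,"dz":0,"rx":0,"ry":0,"rz":0.087,"jaw":1},{"dx":5,"dy":-23,"dz":0,"rx":0,"ry":0,"rz":0.087,"jaw":1}])

```text
t: 1.7
tool_pos: [0.474, 0.1733, 0.2706]
tcp_rot: [180.0, -0.0, -168.2]
force: [0.4, -0.0, -0.5]
grip_width: 0.0122
```

send_rows(series=[{"dx":5,"dy":-23,"dz":0,"rx":0,"ry":0,"rz":0.087,"jaw":1},{"dx":5,"dy":-23,"dz":0,"rx":0,"ry":0,"rz":0.087,"jaw":1},{"dx":5,"dy":-23,"dz":0,"rx":0,"ry":0,"rz":0.087,"jaw":1},{"dx":5,"dy":-23,"dz":0,"rx":0,"ry":0,"rz":0.087,"jaw":1},{"dx":5,"dy":-23,"dz":0,"rx":0,"ry":0,"rz":0.087,"jaw":1}])

```text
t: 2.2
tool_pos: [0.4992, 0.0585, 0.2706]
tcp_rot: [180.0, 0.0, -143.3]
force: [-0.1, -0.7, 0.1]
grip_width: -0.0002
```

send_rows(series=[{"dx":6,"dy":-23,"dz":-15,"rx":0,"ry":0,"rz":0.087,"jaw":1},{"dx":6,"dy":-23,"dz":-15,"rx":0,"ry":0,"rz":0.087,"jaw":1},{"dx":6,"dy":-23,"dz":-20,"rx":0,"ry":0,"rz":0.087,"jaw":1},{"dx":6,"dy":-23,"dz":-20,"rx":0,"ry":0,"rz":0.087,"jaw":1},{"dx":6,"dy":-24,"dz":-20,"rx":0,"ry":0,"rz":0.075,"jaw":1}])

```text
t: 2.7
tool_pos: [0.5295, -0.0572, 0.1799]
tcp_rot: [180.0, 0.0, -119.1]
force: [-0.1, -0.9, 0.3]
grip_width: 0.0
```

Run:
```python
from h import *
f=grab('wrist'); np.savez('w3.npz',**f); s=ctrl.read_state(); print(s['t'],np.round(s['joint_positions'],1),s['tool_pos'],s['tcp_rot'],s['force'])
P=cloud(f)
m=(np.hypot(P[...,0]-.524,P[...,1]+.004)<.14)
z=P[...,2]
q=m&(z>.044)&(z<.056); print('housing',q.sum(),cv2.minAreaRect((P[q][:,:2]*1000).astype(np.float32)))
c=f['color'].min(-1); q=m&(z>.066)&(z<.08)&(c>120); print('disc z',np.median(z[q]),cv2.minEnclosingCircle((P[q][:,:2]*1000).astype(np.float32)))
cv2.imwrite('pics/w3.png',f['color'])
```

```text
2.75 [ -6.4   8.2  -3.5  78.5  -0.1 -67.3] [ 0.52882282 -0.06002657  0.17616428] [ 179.81667285   -0.18373137 -119.0751344 ] [-0.05593435 -2.42332683 -2.44813918]
housing 8841 ((525.2968139648438, -2.3372650146484375), (194.0696563720703, 190.6036834716797), 16.824785232543945)
disc z 0.07339665131922504 ((523.6000366210938, -3.6917662620544434), 82.52339935302734)
```

View pics/w3.png

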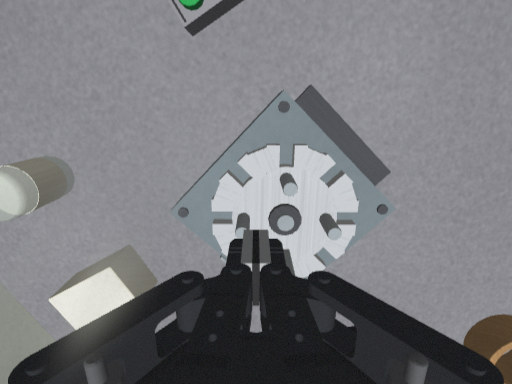

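The wrist view shows the target post at (289,185), with the hub at (285,220) and the shut fingers' tip at (256,240), on its counter-clockwise side. Before descending I'll check how low the splayed linkage hangs.

Run:
```python
from h import *
f=dict(np.load('w3.npz')); P=cloud(f)
T=np.array([.5288,-.0600,.1762]); y=np.radians(-119.1); ex=np.array([np.cos(y),np.sin(y)]); et=np.array([-np.sin(y),np.cos(y)])
D=P-T; a=D[...,:2]@ex; b=D[...,:2]@et; z=D[...,2]
m=(z>-.01)&(f['range_z']>0)
for lo in np.arange(-.01,.12,.01):
    q=m&(z>=lo)&(z<lo+.01)
    if q.sum(): print(round(lo*1e3),q.sum(),'tan',(b[q].min()*1e3).round(),(b[q].max()*1e3).round(),'rad',(a[q].min()*1e3).round(),(a[q].max()*1e3).round())
p=(P[...,2]>.095)&(P[...,2]<.14)&(np.hypot(P[...,0]-.524,P[...,1]+.004)<.065)
k,l,st,ce=cv2.connectedComponentsWithStats(p.astype(np.uint8))
for i in range(1,k):
    A=P[l==i]
    if len(A)>20:
        t=A[A[:,2]>A[:,2].max()-.006]; d=t.mean(0)[:2]-[.5245,-.0035]; print('post',len(t),t.mean(0).round(4),np.hypot(*d).round(4),np.degrees(np.arctan2(d[1],d[0])).round(1))
```

```text
40 218 tan -14.0 12.0 rad 3.0 9.0
50 483 tan -14.0 13.0 rad 3.0 9.0
60 588 tan -14.0 13.0 rad 3.0 9.0
70 738 tan -16.0 16.0 rad -14.0 10.0
80 1904 tan -35.0 33.0 rad -15.0 11.0
90 5311 tan -42.0 41.0 rad -15.0 11.0
100 4860 tan -51.0 49.0 rad -12.0 15.0
110 9377 tan -59.0 58.0 rad -12.0 16.0
post 180 [ 0.5011 -0.0433  0.113 ] 0.0461 -120.5
post 107 [ 0.5631 -0.028   0.1127] 0.0457 -32.4
post 167 [0.4843 0.0177 0.1129] 0.0454 152.2
post 13 [0.5377 0.0325 0.1211] 0.0383 69.8
```

send_rows(series=[{"dx":0,"dy":0,"dz":-15,"rx":0,"ry":0,"rz":0,"jaw":1},{"dx":0,"dy":0,"dz":-20,"rx":0,"ry":0,"rz":0,"jaw":1},{"dx":0,"dy":0,"dz":-20,"rx":0,"ry":0,"rz":0,"jaw":1},{"dx":0,"dy":0,"dz":-18,"rx":0,"ry":0,"rz":0,"jaw":1},{"dx":0,"dy":0,"dz":-12,"rx":0,"ry":0,"rz":0,"jaw":1}])

```text
t: 3.25
tool_pos: [0.5288, -0.0563, 0.0943]
tcp_rot: [179.9, -0.0, -119.3]
force: [0.1, -0.5, 0.4]
grip_width: -0.0004
```

```bash
cat > arc.py <<'E'
import numpy as np,sys
C=np.array([.5245,-.0035])*1e3
def pos(p): r=np.radians(p); return C+47*np.array([np.cos(r),np.sin(r)])+21*np.array([-np.sin(r),np.cos(r)])
def steps(p0,p1,d=3.):
    p=p0
    while p>p1+.1:
        n=max(p-d,p1); print(round(p,1),'->',round(n,1),np.round(pos(n)-pos(p),1),round(np.radians(n-p),4)); p=n
E
python3 - <<'E'
from h import *; from arc import *
s=ctrl.read_state(); print(s['t'],s['tool_pos'],s['tcp_rot'],s['force'])
x=np.array(s['tool_pos'][:2])*1e3
print('to p=241:',pos(241)-x, 'p=246',pos(246)-x)
steps(241,69)
E
```

```text
3.25 [ 0.5288318  -0.05634144  0.09428039] [ 1.79906107e+02 -2.04430356e-02 -1.19324777e+02] [ 0.12761291 -0.53340688  0.35798293]
to p=241: [-8.75083788  1.5533103 ] p=246 [-4.26396719  1.36333254]
241 -> 238.0 [-2.7  0.3] -0.0524
238.0 -> 235.0 [-2.7  0.4] -0.0524
235.0 -> 232.0 [-2.6  0.6] -0.0524
232.0 -> 229.0 [-2.6  0.7] -0.0524
229.0 -> 226.0 [-2.6  0.9] -0.0524
226.0 -> 223.0 [-2.5  1. ] -0.0524
223.0 -> 220.0 [-2.5  1.1] -0.0524
220.0 -> 217.0 [-2.4  1.2] -0.0524
217.0 -> 214.0 [-2.3  1.4] -0.0524
214.0 -> 211.0 [-2.2  1.5] -0.0524
211.0 -> 208.0 [-2.2  1.6] -0.0524
208.0 -> 205.0 [-2.1  1.7] -0.0524
205.0 -> 202.0 [-2.   1.8] -0.0524
202.0 -> 199.0 [-1.9  1.9] -0.0524
199.0 -> 196.0 [-1.8  2. ] -0.0524
196.0 -> 193.0 [-1.7  2.1] -0.0524
193.0 -> 190.0 [-1.6  2.2] -0.0524
190.0 -> 187.0 [-1.5  2.3] -0.0524
187.0 -> 184.0 [-1.3  2.3] -0.0524
184.0 -> 181.0 [-1.2  2.4] -0.0524
181.0 -> 178.0 [-1.1  2.5] -0.0524
178.0 -> 175.0 [-0.9  2.5] -0.0524
175.0 -> 172.0 [-0.8  2.6] -0.0524
172.0 -> 169.0 [-0.7  2.6] -0.0524
169.0 -> 166.0 [-0.5  2.6] -0.0524
166.0 -> 163.0 [-0.4  2.7] -
[... 343 characters left out ...]
3.0 -> 130.0 [1.1 2.5] -0.0524
130.0 -> 127.0 [1.2 2.4] -0.0524
127.0 -> 124.0 [1.4 2.3] -0.0524
124.0 -> 121.0 [1.5 2.2] -0.0524
121.0 -> 118.0 [1.6 2.2] -0.0524
118.0 -> 115.0 [1.7 2.1] -0.0524
115.0 -> 112.0 [1.8 2. ] -0.0524
112.0 -> 109.0 [1.9 1.9] -0.0524
109.0 -> 106.0 [2.  1.8] -0.0524
106.0 -> 103.0 [2.1 1.7] -0.0524
103.0 -> 100.0 [2.2 1.6] -0.0524
100.0 -> 97.0 [2.3 1.5] -0.0524
97.0 -> 94.0 [2.3 1.3] -0.0524
94.0 -> 91.0 [2.4 1.2] -0.0524
91.0 -> 88.0 [2.5 1.1] -0.0524
88.0 -> 85.0 [2.5 0.9] -0.0524
85.0 -> 82.0 [2.6 0.8] -0.0524
82.0 -> 79.0 [2.6 0.7] -0.0524
79.0 -> 76.0 [2.6 0.5] -0.0524
76.0 -> 73.0 [2.7 0.4] -0.0524
73.0 -> 70.0 [2.7 0.3] -0.0524
70.0 -> 69 [0.9 0.1] -0.0175
```

send_rows(series=[{"dx":-2,"dy":0,"dz":-2,"rx":0,"ry":0,"rz":0,"jaw":1},{"dx":-2,"dy":0,"dz":-1,"rx":0,"ry":0,"rz":0,"jaw":1},{"dx":-2,"dy":0,"dz":0,"rx":0,"ry":0,"rz":0,"jaw":1},{"dx":-2,"dy":0,"dz":0,"rx":0,"ry":0,"rz":0,"jaw":1},{"dx":0,"dy":0,"dz":0,"rx":0,"ry":0,"rz":0,"jaw":1}])

```text
t: 3.75
tool_pos: [0.5223, -0.0575, 0.0932]
tcp_rot: [-179.9, 0.0, -119.4]
force: [0.5, 0.7, -1.0]
grip_width: -0.0002
```

send_rows(series=[{"dx":-2.5,"dy":1,"dz":-2,"rx":0,"ry":0,"rz":0,"jaw":1},{"dx":-2.7,"dy":1,"dz":-2,"rx":0,"ry":0,"rz":-0.05,"jaw":1},{"dx":-2.7,"dy":1,"dz":0,"rx":0,"ry":0,"rz":-0.05,"jaw":1},{"dx":-2.7,"dy":0.6,"dz":0,"rx":0,"ry":0,"rz":-0.05,"jaw":1},{"dx":-2.7,"dy":0.6,"dz":0,"rx":0,"ry":0,"rz":-0.05,"jaw":1}])

```text
t: 4.25
tool_pos: [0.5087, -0.0532, 0.0884]
tcp_rot: [-180.0, 0.0, -131.0]
force: [0.6, -0.3, -0.5]
grip_width: 0.0001
```

send_rows(series=[{"dx":-2.6,"dy":0.9,"dz":0,"rx":0,"ry":0,"rz":-0.052,"jaw":1},{"dx":-2.5,"dy":1,"dz":0,"rx":0,"ry":0,"rz":-0.052,"jaw":1},{"dx":-2.5,"dy":1.1,"dz":0,"rx":0,"ry":0,"rz":-0.052,"jaw":1},{"dx":0,"dy":0,"dz":0,"rx":0,"ry":0,"rz":0,"jaw":1},{"dx":0,"dy":0,"dz":0,"rx":0,"ry":0,"rz":0,"jaw":1}])

```text
t: 4.75
tool_pos: [0.5013, -0.0502, 0.0885]
tcp_rot: [-180.0, 0.0, -139.7]
force: [-0.2, -0.1, 0.6]
grip_width: -0.0003
```

Run:
```python
from h import *; from arc import *
for i in range(3):
    s=ctrl.read_state(); print(s['t'],s['tool_pos'],s['tcp_rot'],s['force'],s['wrist_torque'])
x=np.array(s['tool_pos'][:2])*1e3
for p in (217,220,223): print(p,pos(p)-x)
```

```text
4.75 [ 0.50129446 -0.05022448  0.08853547] [-1.79990766e+02  8.95209547e-03 -1.39698409e+02] [-0.1507514  -0.08522172  0.55015306] [-0.01840571  0.01288162 -0.02748069]
4.75 [ 0.50129446 -0.05022448  0.08853547] [-1.79990766e+02  8.95209547e-03 -1.39698409e+02] [-0.1507514  -0.08522172  0.55015306] [-0.01840571  0.01288162 -0.02748069]
4.75 [ 0.50129446 -0.05022448  0.08853547] [-1.79990766e+02  8.95209547e-03 -1.39698409e+02] [-0.1507514  -0.08522172  0.55015306] [-0.01840571  0.01288162 -0.02748069]
217 [-1.69221358  1.66782751]
220 [0.69999088 0.42652834]
223 [ 3.15388149 -0.68787135]
```

Force is near zero at about half a click, so I'll check numerically where the posts are now.

```bash
cat > posts.py <<'E'
from h import *
def posts(n='wrist',save=None):
    f=grab(n); P=cloud(f); C=np.array([.5245,-.0035])
    if save: cv2.imwrite(save,f['color'])
    c=f['color'].astype(int)
    p=(P[...,2]>.100)&(P[...,2]<.14)&(np.hypot(P[...,0]-C[0],P[...,1]-C[1])<.062)
    k,l,st,ce=cv2.connectedComponentsWithStats(p.astype(np.uint8))
    for i in range(1,k):
        A=P[l==i]
        if len(A)>8:
            t=A[A[:,2]>A[:,2].max()-.006]; d=t.mean(0)[:2]-C; print(n,'post',len(t),t.mean(0).round(4),np.hypot(*d).round(4),np.degrees(np.arctan2(d[1],d[0])).round(1))
    s=ctrl.read_state(); print(s['t'],np.round(s['tool_pos'],4),np.round(s['tcp_rot'],1),np.round(s['force'],1))
    return f
E
python3 -c "
from posts import *
posts('wrist'); posts('scene')"
```

```text
wrist post 136 [ 0.49   -0.0504  0.137 ] 0.0582 -126.3
wrist post 18 [ 0.5013 -0.0605  0.1368] 0.0616 -112.1
wrist post 336 [0.4829 0.0168 0.1126] 0.0463 154.0
4.8 [ 0.5013 -0.0502  0.0885] [-180.     0.  -139.7] [ 0.1 -0.   0. ]
scene post 12 [ 0.5083 -0.0458  0.1366] 0.0453 -111.0
scene post 12 [0.4846 0.018  0.1155] 0.0453 151.6
scene post 6 [ 0.5666 -0.0265  0.1169] 0.0479 -28.6
scene post 19 [0.5463 0.0353 0.1322] 0.0445 60.7
4.85 [ 0.5014 -0.0503  0.0885] [-180.     0.  -139.7] [-0.3  0.5  0.9]
```

Run:
```python
from h import *
f=grab('wrist'); g=grab('scene')
u,v=map(int,proj(g,(.52,-.01,.1))); 
a=cv2.resize(g['color'][v-45:v+45,u-45:u+45],(384,384),interpolation=cv2.INTER_CUBIC)
cv2.imwrite('pics/w4.png',np.hstack([f['color'][:,100:500],a]))
print(proj(f,(.5013,-.0502,.0885)),proj(f,(.5011,-.0433,.113)))
```

```text
(np.float64(255.64809423231975), np.float64(219.1183798267849)) (np.float64(264.481601594348), np.float64(241.3997430369652))
```

View pics/w4.png

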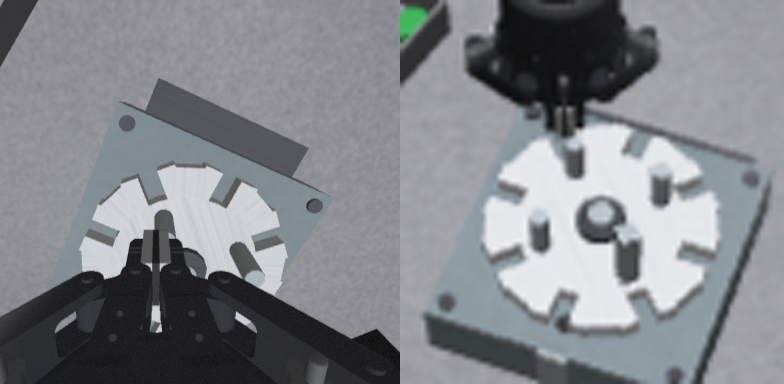

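The scene crop shows the fingers at (565,120), behind and outside the post at (573,155), and the turret hasn't moved. I'll measure from the scene and top cameras where the fingers really are.

Run:
```python
from h import *
T=np.array([.5013,-.0502,.0885])
for n in ['scene','top']:
    f=grab(n); P=cloud(f); c=f['color'].max(-1)
    print(n,'TCP px',np.round(proj(f,T),1),'post base/top',np.round(proj(f,(.5011,-.0433,.074)),1),np.round(proj(f,(.5011,-.0433,.113)),1))
    m=(np.hypot(P[...,0]-T[0],P[...,1]-T[1])<.035)&(P[...,2]>.083)
    for lo in np.arange(.08,.18,.01):
        q=m&(P[...,2]>=lo)&(P[...,2]<lo+.01)
        if q.sum(): print(round(lo,2),q.sum(),P[q].mean(0).round(4),P[q].min(0).round(4),P[q].max(0).round(4))
f=grab('wrist');P=cloud(f)
print(f['extrinsics'].round(3), 'near range min',f['range_z'][f['range_z']>0].min())
D=(P-T)
for v in range(200,280,8): print(v,[tuple((D[v,u]*1e3).round().astype(int)) if f['range_z'][v,u]>0 else 0 for u in (244,250,256,262,268)])
```

```text
scene TCP px [246.6 171.1] post base/top [248.5 174.9] [248.3 167.7]
0.08 5 [ 0.5072 -0.0396  0.088 ] [ 0.5052 -0.0429  0.0845] [ 0.5095 -0.0378  0.0889]
0.09 9 [ 0.5036 -0.0417  0.0946] [ 0.4999 -0.0496  0.0907] [ 0.5067 -0.0369  0.0991]
0.1 11 [ 0.5052 -0.0417  0.106 ] [ 0.4998 -0.0504  0.1003] [ 0.5104 -0.0362  0.1095]
0.11 13 [ 0.5021 -0.0422  0.1143] [ 0.494  -0.0461  0.1111] [ 0.509  -0.0372  0.1177]
0.12 2 [ 0.5084 -0.0493  0.1284] [ 0.5056 -0.0543  0.1269] [ 0.5112 -0.0442  0.1299]
0.13 13 [ 0.5084 -0.0443  0.1359] [ 0.4982 -0.0571  0.1317] [ 0.5144 -0.0387  0.1395]
0.14 19 [ 0.5082 -0.0451  0.1446] [ 0.4979 -0.0555  0.14  ] [ 0.5157 -0.0385  0.1498]
0.15 17 [ 0.5085 -0.0454  0.1554] [ 0.4934 -0.0563  0.1505] [ 0.5153 -0.0385  0.1592]
0.16 21 [ 0.5073 -0.0466  0.1658] [ 0.4902 -0.0609  0.1601] [ 0.5198 -0.0231  0.1698]
0.17 60 [ 0.5084 -0.0473  0.1759] [ 0.4727 -0.081   0.171 ] [ 0.5323 -0.0181  0.1798]
top TCP px [263.8 199.8] post base/top [261.7 200.5] [262.  198.6]
[[-0.646 -0.729 -0.228  0.443]
 [ 0.764 -0.616 -0.193 -0.099]
 [ 0.    -0.298  0.954  0.267]
 [ 0.     0.   
[... 1606 characters left out ...]
 np.int64(60))]
256 [(np.int64(-5), np.int64(-11), np.int64(67)), (np.int64(-6), np.int64(-9), np.int64(67)), (np.int64(-8), np.int64(-7), np.int64(66)), (np.int64(-10), np.int64(-5), np.int64(67)), (np.int64(-12), np.int64(-3), np.int64(68))]
264 [(np.int64(-6), np.int64(-12), np.int64(76)), (np.int64(-7), np.int64(-9), np.int64(74)), (np.int64(-9), np.int64(-7), np.int64(74)), (np.int64(-10), np.int64(-5), np.int64(73)), (np.int64(-12), np.int64(-4), np.int64(75))]
272 [(np.int64(-6), np.int64(-11), np.int64(81)), (np.int64(-8), np.int64(-10), np.int64(82)), (np.int64(-5), np.int64(-4), np.int64(73)), (np.int64(-10), np.int64(-5), np.int64(80)), (np.int64(-12), np.int64(-4), np.int64(81))]
```

The real fingertips end about 39 mm above the reported TCP: both wrist and scene depth show finger only from z≈0.127, above the post tops. Sideways agrees within 1 mm. So I'll use tip z ≈ reported z + 39 mm, return to the starting gap and descend by that much, watching the force.

send_rows(series=[{"dx":6,"dy":-2,"dz":0,"rx":0,"ry":0,"rz":0.09,"jaw":1},{"dx":8,"dy":-3,"dz":0,"rx":0,"ry":0,"rz":0.09,"jaw":1},{"dx":8,"dy":-3,"dz":0,"rx":0,"ry":0,"rz":0.09,"jaw":1},{"dx":7,"dy":-3,"dz":0,"rx":0,"ry":0,"rz":0.09,"jaw":1},{"dx":0,"dy":0,"dz":0,"rx":0,"ry":0,"rz":0,"jaw":1}])

```text
t: 5.6
tool_pos: [0.5309, -0.0615, 0.0883]
tcp_rot: [-180.0, -0.0, -119.1]
force: [-1.1, 0.2, -0.4]
grip_width: -0.0001
```

send_rows(series=[{"dx":0,"dy":0,"dz":-6,"rx":0,"ry":0,"rz":0,"jaw":1},{"dx":0,"dy":0,"dz":-6,"rx":0,"ry":0,"rz":0,"jaw":1},{"dx":0,"dy":0,"dz":-6,"rx":0,"ry":0,"rz":0,"jaw":1},{"dx":0,"dy":0,"dz":-2,"rx":0,"ry":0,"rz":0,"jaw":1},{"dx":0,"dy":0,"dz":0,"rx":0,"ry":0,"rz":0,"jaw":1}])

```text
t: 6.1
tool_pos: [0.5297, -0.0611, 0.0679]
tcp_rot: [179.9, -0.0, -119.2]
force: [-0.6, -0.2, -0.2]
grip_width: -0.0001
```

Run:
```python
from h import *
s=ctrl.read_state(); print(s['t'],np.round(s['tool_pos'],4),np.round(s['tcp_rot'],1),np.round(s['force'],1))
f=grab('wrist');P=cloud(f);D=(P-np.array(s['tool_pos']))*1e3
cv2.imwrite('pics/w5.png',f['color'])
for v in range(216,250,3): print(v,[tuple(D[v,u].round().astype(int).tolist()) for u in (246,250,262,266)])
```

```text
6.1 [ 0.5297 -0.0611  0.0679] [ 179.9   -0.  -119.2] [-0.6 -0.2 -0.2]
216 [(3, -7, 6), (1, -6, 5), (-6, -2, 5), (-8, -1, 6)]
219 [(10, 3, -17), (2, -4, 6), (-5, 0, 5), (-7, 1, 5)]
222 [(11, 5, -18), (5, 1, -3), (-4, 2, 5), (-6, 3, 7)]
225 [(9, 2, -3), (5, 1, 3), (-3, 4, 6), (-5, 5, 5)]
228 [(9, 2, 2), (5, 2, 6), (-2, 6, 5), (-4, 7, 6)]
231 [(-1, -12, 42), (-3, -11, 41), (-8, -8, 41), (-10, -7, 42)]
234 [(-1, -12, 46), (-3, -11, 46), (-8, -8, 45), (-10, -7, 45)]
237 [(-1, -12, 48), (-3, -11, 49), (-8, -8, 48), (-10, -6, 48)]
240 [(-1, -12, 51), (-3, -11, 52), (-8, -8, 52), (-10, -7, 52)]
243 [(-1, -12, 55), (-2, -10, 54), (-8, -8, 56), (-10, -7, 54)]
246 [(-1, -12, 58), (-3, -10, 57), (-8, -8, 58), (-9, -7, 58)]
249 [(-1, -12, 61), (-3, -11, 61), (-8, -8, 61), (-9, -7, 60)]
```

The tip is again 40 mm above the reported TCP, and there is no contact. I'll go down another 20 mm, then run the arc.

send_rows(series=[{"dx":0,"dy":0,"dz":-6,"rx":0,"ry":0,"rz":0,"jaw":1},{"dx":0,"dy":0,"dz":-6,"rx":0,"ry":0,"rz":0,"jaw":1},{"dx":0,"dy":0,"dz":-5,"rx":0,"ry":0,"rz":0,"jaw":1},{"dx":0,"dy":0,"dz":-3,"rx":0,"ry":0,"rz":0,"jaw":1},{"dx":0,"dy":0,"dz":0,"rx":0,"ry":0,"rz":0,"jaw":1}])

```text
t: 6.65
tool_pos: [0.5298, -0.0612, 0.0478]
tcp_rot: [179.9, -0.0, -119.1]
force: [-0.9, -0.2, 0.1]
grip_width: -0.0002
```

send_rows(series=[{"dx":-2.3,"dy":1,"dz":0,"rx":0,"ry":0,"rz":0,"jaw":1},{"dx":-2.3,"dy":1.2,"dz":0,"rx":0,"ry":0,"rz":0,"jaw":1},{"dx":-2.3,"dy":1.2,"dz":0,"rx":0,"ry":0,"rz":0,"jaw":1},{"dx":-2.3,"dy":1.2,"dz":0,"rx":0,"ry":0,"rz":0,"jaw":1},{"dx":0,"dy":0,"dz":0,"rx":0,"ry":0,"rz":0,"jaw":1}])

```text
t: 7.15
tool_pos: [0.5207, -0.0564, 0.0486]
tcp_rot: [-180.0, 0.0, -119.1]
force: [0.5, -0.7, -0.5]
grip_width: 0.0001
```

send_rows(series=[{"dx":-2.7,"dy":0.8,"dz":0,"rx":0,"ry":0,"rz":-0.052,"jaw":1},{"dx":-2.7,"dy":0.8,"dz":0,"rx":0,"ry":0,"rz":-0.052,"jaw":1},{"dx":-2.6,"dy":0.6,"dz":0,"rx":0,"ry":0,"rz":-0.052,"jaw":1},{"dx":-2.6,"dy":0.7,"dz":0,"rx":0,"ry":0,"rz":-0.052,"jaw":1},{"dx":0,"dy":0,"dz":0,"rx":0,"ry":0,"rz":0,"jaw":1}])

```text
t: 7.65
tool_pos: [0.5115, -0.0546, 0.0488]
tcp_rot: [-179.8, -0.0, -131.1]
force: [2.7, -2.7, -1.5]
grip_width: 0.0001
```

Run:
```python
from posts import *; from arc import pos
f=posts('wrist'); posts('scene')
x=np.array(ctrl.read_state()['tool_pos'][:2])*1e3
for p in (241,235,229): print(p,pos(p)-x)
```

```text
wrist post 1003 [ 0.4917 -0.0496  0.1372] 0.0566 -125.5
wrist post 162 [ 0.4911 -0.0285  0.1383] 0.0417 -143.2
7.7 [ 0.5114 -0.0545  0.0488] [-179.9   -0.  -131.1] [ 2.7 -3.8 -1.9]
scene post 25 [ 0.5144 -0.0445  0.1366] 0.0422 -103.8
scene post 14 [0.488  0.0232 0.114 ] 0.0452 143.8
scene post 18 [ 0.5613 -0.0299  0.114 ] 0.0453 -35.7
scene post 18 [0.5507 0.0323 0.133 ] 0.0443 53.9
7.75 [ 0.5112 -0.0545  0.0487] [-179.9   -0.  -131.1] [ 3.5 -2.8 -1.3]
241 [ 8.8345124  -0.31750241]
235 [3.49765113 0.42537461]
229 [-1.73232247  1.72203598]
```

The turret is now following: home post at about 54°, push force about 4.6 N. I'll carry on along the arc.

send_rows(series=[{"dx":-2.6,"dy":1,"dz":0,"rx":0,"ry":0,"rz":-0.052,"jaw":1},{"dx":-2.6,"dy":1.2,"dz":0,"rx":0,"ry":0,"rz":-0.052,"jaw":1},{"dx":-2.5,"dy":1.2,"dz":0,"rx":0,"ry":0,"rz":-0.052,"jaw":1},{"dx":-2.5,"dy":1.3,"dz":0,"rx":0,"ry":0,"rz":-0.052,"jaw":1},{"dx":-2.4,"dy":1.3,"dz":0,"rx":0,"ry":0,"rz":-0.052,"jaw":1}])

```text
t: 8.25
tool_pos: [0.4975, -0.0482, 0.0486]
tcp_rot: [-180.0, -0.0, -146.1]
force: [0.4, -1.9, 0.3]
grip_width: -0.0002
```

send_rows(series=[{"dx":-2.3,"dy":1.5,"dz":0,"rx":0,"ry":0,"rz":-0.052,"jaw":1},{"dx":-2.2,"dy":1.5,"dz":0,"rx":0,"ry":0,"rz":-0.052,"jaw":1},{"dx":-2.2,"dy":1.6,"dz":0,"rx":0,"ry":0,"rz":-0.052,"jaw":1},{"dx":-2.1,"dy":1.7,"dz":0,"rx":0,"ry":0,"rz":-0.052,"jaw":1},{"dx":0,"dy":0,"dz":0,"rx":0,"ry":0,"rz":0,"jaw":1}])

```text
t: 8.75
tool_pos: [0.4884, -0.0409, 0.0485]
tcp_rot: [179.9, -0.0, -157.8]
force: [-0.8, 0.7, -0.4]
grip_width: 0.0001
```

Run:
```python
from posts import *; from arc import *
posts('scene')
s=ctrl.read_state(); x=np.array(s['tool_pos'][:2])*1e3
for p in (208,205,202): print(p,pos(p)-x)
```

```text
scene post 37 [ 0.4942 -0.035   0.1371] 0.0437 -133.9
scene post 11 [ 0.5376 -0.047   0.1159] 0.0455 -73.2
scene post 17 [0.5116 0.0391 0.1137] 0.0445 106.8
scene post 20 [0.568  0.0093 0.1332] 0.0453 16.4
8.8 [ 0.4887 -0.0411  0.0485] [ 180.    -0.  -157.8] [0.5 0.5 0.7]
208 [ 4.18931096 -3.03147931]
205 [ 2.10746251 -1.31993824]
202 [0.1180423  0.49821275]
```

The turret is at home: home post at 16.4°, in line with the bore. Next click.

send_rows(series=[{"dx":-1.9,"dy":2,"dz":0,"rx":0,"ry":0,"rz":-0.052,"jaw":1},{"dx":-1.8,"dy":2,"dz":0,"rx":0,"ry":0,"rz":-0.052,"jaw":1},{"dx":-1.7,"dy":2.1,"dz":0,"rx":0,"ry":0,"rz":-0.052,"jaw":1},{"dx":-1.6,"dy":2.2,"dz":0,"rx":0,"ry":0,"rz":-0.052,"jaw":1},{"dx":-1.5,"dy":2.3,"dz":0,"rx":0,"ry":0,"rz":-0.052,"jaw":1}])

```text
t: 9.3
tool_pos: [0.4812, -0.0325, 0.0486]
tcp_rot: [-179.8, 0.0, -172.9]
force: [2.6, -6.6, -1.2]
grip_width: 0.0001
```

send_rows(series=[{"dx":-1.3,"dy":2.3,"dz":0,"rx":0,"ry":0,"rz":-0.052,"jaw":1},{"dx":-1.2,"dy":2.4,"dz":0,"rx":0,"ry":0,"rz":-0.052,"jaw":1},{"dx":-1.1,"dy":2.5,"dz":0,"rx":0,"ry":0,"rz":-0.052,"jaw":1},{"dx":-0.9,"dy":2.5,"dz":0,"rx":0,"ry":0,"rz":-0.052,"jaw":1},{"dx":-0.8,"dy":2.6,"dz":0,"rx":0,"ry":0,"rz":-0.052,"jaw":1}])

```text
t: 9.8
tool_pos: [0.4752, -0.0193, 0.0485]
tcp_rot: [-179.9, 0.0, 172.3]
force: [-0.0, -2.5, -0.1]
grip_width: -0.0
```

send_rows(series=[{"dx":-0.7,"dy":2.6,"dz":0,"rx":0,"ry":0,"rz":-0.052,"jaw":1},{"dx":-0.5,"dy":2.6,"dz":0,"rx":0,"ry":0,"rz":-0.052,"jaw":1},{"dx":-0.4,"dy":2.7,"dz":0,"rx":0,"ry":0,"rz":-0.052,"jaw":1},{"dx":-0.3,"dy":2.7,"dz":0,"rx":0,"ry":0,"rz":-0.052,"jaw":1},{"dx":0,"dy":0,"dz":0,"rx":0,"ry":0,"rz":0,"jaw":1}])

```text
t: 10.3
tool_pos: [0.4733, -0.0077, 0.0485]
tcp_rot: [180.0, -0.0, 160.5]
force: [0.1, 0.4, -0.2]
grip_width: 0.0001
```

Run:
```python
from posts import *; from arc import *
posts('scene')
s=ctrl.read_state(); x=np.array(s['tool_pos'][:2])*1e3
for p in (163,160,157): print(p,pos(p)-x)
```

```text
scene post 17 [0.4855 0.0007 0.1365] 0.0392 173.9
scene post 18 [ 0.5028 -0.0433  0.1146] 0.0453 -118.7
scene post 23 [ 0.5648 -0.0245  0.132 ] 0.0454 -27.6
scene post 16 [0.5464 0.0368 0.1145] 0.0459 61.5
10.35 [ 0.4733 -0.0078  0.0485] [180.   -0.  160.5] [-0.5 -0.   0.2]
163 [ 0.0977218  -2.03910982]
160 [-0.16412506  0.64322164]
157 [-0.28523068  3.33558105]
```

Click 1 is reached (home post −27.6°). On to click 2.

send_rows(series=[{"dx":-0.1,"dy":3.2,"dz":0,"rx":0,"ry":0,"rz":-0.058,"jaw":1},{"dx":0,"dy":2.7,"dz":0,"rx":0,"ry":0,"rz":-0.052,"jaw":1},{"dx":0.2,"dy":2.7,"dz":0,"rx":0,"ry":0,"rz":-0.052,"jaw":1},{"dx":0.3,"dy":2.7,"dz":0,"rx":0,"ry":0,"rz":-0.052,"jaw":1},{"dx":0.4,"dy":2.7,"dz":0,"rx":0,"ry":0,"rz":-0.052,"jaw":1}])

```text
t: 10.85
tool_pos: [0.4736, 0.0044, 0.0485]
tcp_rot: [-179.8, 0.1, 145.1]
force: [-2.5, -7.1, 1.4]
grip_width: -0.0002
```

send_rows(series=[{"dx":0.6,"dy":2.6,"dz":0,"rx":0,"ry":0,"rz":-0.052,"jaw":1},{"dx":0.7,"dy":2.6,"dz":0,"rx":0,"ry":0,"rz":-0.052,"jaw":1},{"dx":0.9,"dy":2.6,"dz":0,"rx":0,"ry":0,"rz":-0.052,"jaw":1},{"dx":1,"dy":2.5,"dz":0,"rx":0,"ry":0,"rz":-0.052,"jaw":1},{"dx":1.1,"dy":2.5,"dz":0,"rx":0,"ry":0,"rz":-0.052,"jaw":1}])

```text
t: 11.35
tool_pos: [0.478, 0.0178, 0.0485]
tcp_rot: [-179.9, 0.1, 130.2]
force: [-0.5, -3.8, 1.9]
grip_width: 0.0002
```

send_rows(series=[{"dx":1.2,"dy":2.4,"dz":0,"rx":0,"ry":0,"rz":-0.052,"jaw":1},{"dx":1.4,"dy":2.3,"dz":0,"rx":0,"ry":0,"rz":-0.052,"jaw":1},{"dx":1.5,"dy":2.2,"dz":0,"rx":0,"ry":0,"rz":-0.052,"jaw":1},{"dx":1.6,"dy":2.2,"dz":0,"rx":0,"ry":0,"rz":-0.052,"jaw":1},{"dx":0,"dy":0,"dz":0,"rx":0,"ry":0,"rz":0,"jaw":1}])

```text
t: 11.85
tool_pos: [0.4843, 0.0281, 0.0485]
tcp_rot: [180.0, -0.0, 118.5]
force: [0.3, 0.5, 0.3]
grip_width: 0.0002
```

Run:
```python
from posts import *; from arc import *
posts('scene')
s=ctrl.read_state(); x=np.array(s['tool_pos'][:2])*1e3
for p in (121,118,115): print(p,pos(p)-x)
```

```text
scene post 14 [ 0.4812 -0.0167  0.1137] 0.0453 -163.1
scene post 18 [ 0.5374 -0.0456  0.1336] 0.044 -72.9
scene post 13 [0.5133 0.0409 0.1145] 0.0458 104.2
scene post 16 [0.5668 0.0097 0.1137] 0.0443 17.4
11.9 [0.4842 0.028  0.0485] [-180.    -0.   118.5] [-0.7 -0.3  0.6]
121 [-1.86548268 -1.99062796]
118 [-0.26524274  0.17794253]
115 [1.44629833 2.25979098]
```

Click 2 is reached (home post −72.9°). Now the final click.

send_rows(series=[{"dx":1.4,"dy":2.2,"dz":0,"rx":0,"ry":0,"rz":-0.058,"jaw":1},{"dx":1.8,"dy":2,"dz":0,"rx":0,"ry":0,"rz":-0.052,"jaw":1},{"dx":1.9,"dy":1.9,"dz":0,"rx":0,"ry":0,"rz":-0.052,"jaw":1},{"dx":2,"dy":1.8,"dz":0,"rx":0,"ry":0,"rz":-0.052,"jaw":1},{"dx":2.1,"dy":1.7,"dz":0,"rx":0,"ry":0,"rz":-0.052,"jaw":1}])

```text
t: 12.4
tool_pos: [0.4925, 0.037, 0.0483]
tcp_rot: [-179.9, 0.0, 103.1]
force: [-6.0, -2.9, 3.6]
grip_width: 0.0
```

send_rows(series=[{"dx":2.2,"dy":1.6,"dz":0,"rx":0,"ry":0,"rz":-0.052,"jaw":1},{"dx":2.3,"dy":1.5,"dz":0,"rx":0,"ry":0,"rz":-0.052,"jaw":1},{"dx":2.3,"dy":1.3,"dz":0,"rx":0,"ry":0,"rz":-0.052,"jaw":1},{"dx":2.4,"dy":1.2,"dz":0,"rx":0,"ry":0,"rz":-0.052,"jaw":1},{"dx":2.5,"dy":1.1,"dz":0,"rx":0,"ry":0,"rz":-0.052,"jaw":1}])

```text
t: 12.9
tool_pos: [0.5034, 0.0435, 0.0483]
tcp_rot: [-179.8, 0.1, 88.2]
force: [-4.7, -0.9, 2.8]
grip_width: -0.0
```

send_rows(series=[{"dx":2.5,"dy":0.9,"dz":0,"rx":0,"ry":0,"rz":-0.052,"jaw":1},{"dx":2.6,"dy":0.8,"dz":0,"rx":0,"ry":0,"rz":-0.052,"jaw":1},{"dx":2.6,"dy":0.7,"dz":0,"rx":0,"ry":0,"rz":-0.052,"jaw":1},{"dx":2.6,"dy":0.5,"dz":0,"rx":0,"ry":0,"rz":-0.052,"jaw":1},{"dx":0,"dy":0,"dz":0,"rx":0,"ry":0,"rz":0,"jaw":1}])

```text
t: 13.4
tool_pos: [0.5155, 0.0471, 0.0485]
tcp_rot: [-180.0, -0.0, 76.4]
force: [0.9, 0.3, -0.3]
grip_width: 0.0002
```

Run:
```python
from posts import *; from arc import *
posts('scene'); posts('top')
s=ctrl.read_state(); x=np.array(s['tool_pos'][:2])*1e3
for p in (79,76,73): print(p,pos(p)-x)
```

```text
scene post 23 [ 0.5005 -0.0423  0.1321] 0.0457 -121.8
scene post 9 [ 0.563  -0.0269  0.1162] 0.045 -31.3
scene post 22 [0.5362 0.0462 0.1378] 0.051 76.7
13.45 [0.5153 0.0471 0.0484] [-180.     0.    76.4] [0.1 1.  0.2]
top post 5 [ 0.5605 -0.0251  0.1176] 0.0419 -30.9
top post 5 [ 0.5003 -0.0414  0.136 ] 0.045 -122.6
13.5 [0.5152 0.0471 0.0485] [-180.     0.    76.4] [-0.3  0.4  0.5]
79 [-2.36353351 -0.4115334 ]
76 [0.27673341 0.12925902]
73 [2.94168481 0.53112941]
```

The force dropped to zero and the home post reads −118 to −122° (click 3 is −118.2°), so click 3 is reached. I'll back off, lift, and go over the pin with the jaws opening.

send_rows(series=[{"dx":-4,"dy":1,"dz":0,"rx":0,"ry":0,"rz":0,"jaw":1},{"dx":-4,"dy":1,"dz":0,"rx":0,"ry":0,"rz":0,"jaw":1},{"dx":0,"dy":0,"dz":15,"rx":0,"ry":0,"rz":0,"jaw":1},{"dx":0,"dy":0,"dz":25,"rx":0,"ry":0,"rz":0,"jaw":1},{"dx":0,"dy":0,"dz":30,"rx":0,"ry":0,"rz":0,"jaw":1}])

```text
t: 14.0
tool_pos: [0.5059, 0.0492, 0.1184]
tcp_rot: [-179.9, 0.0, 76.4]
force: [0.5, -0.3, 0.8]
grip_width: 0.0001
```

send_rows(series=[{"dx":0,"dy":10,"dz":25,"rx":0,"ry":0,"rz":0.11,"jaw":1},{"dx":0,"dy":16,"dz":15,"rx":0,"ry":0,"rz":0.12,"jaw":1},{"dx":0,"dy":18,"dz":0,"rx":0,"ry":0,"rz":0.12,"jaw":1},{"dx":0,"dy":18,"dz":0,"rx":0,"ry":0,"rz":0.12,"jaw":1},{"dx":0,"dy":18,"dz":0,"rx":0,"ry":0,"rz":0.12,"jaw":-1}])

```text
t: 14.5
tool_pos: [0.5069, 0.1298, 0.1588]
tcp_rot: [180.0, -0.0, 110.4]
force: [0.3, -0.0, -0.6]
grip_width: 0.0135
```

send_rows(series=[{"dx":1,"dy":18,"dz":0,"rx":0,"ry":0,"rz":0.12,"jaw":-1},{"dx":1,"dy":18,"dz":0,"rx":0,"ry":0,"rz":0.12,"jaw":-1},{"dx":1,"dy":18,"dz":0,"rx":0,"ry":0,"rz":0.12,"jaw":-1},{"dx":1,"dy":18,"dz":0,"rx":0,"ry":0,"rz":0.12,"jaw":-1},{"dx":1,"dy":18,"dz":0,"rx":0,"ry":0,"rz":0.12,"jaw":-1}])

```text
t: 15.0
tool_pos: [0.5118, 0.2199, 0.1585]
tcp_rot: [-180.0, -0.0, 144.8]
force: [-0.6, 0.5, 0.0]
grip_width: 0.085
```

send_rows(series=[{"dx":1,"dy":18,"dz":0,"rx":0,"ry":0,"rz":0.12,"jaw":-1},{"dx":0,"dy":18,"dz":0,"rx":0,"ry":0,"rz":0.12,"jaw":-1},{"dx":0,"dy":18,"dz":0,"rx":0,"ry":0,"rz":0.12,"jaw":-1},{"dx":0,"dy":12,"dz":0,"rx":0,"ry":0,"rz":0,"jaw":-1},{"dx":0,"dy":0,"dz":0,"rx":0,"ry":0,"rz":0,"jaw":-1}])

```text
t: 15.5
tool_pos: [0.5129, 0.2863, 0.1582]
tcp_rot: [-180.0, -0.0, 165.1]
force: [0.7, -0.8, 0.4]
grip_width: 0.0852
```

Run:
```python
from posts import *
f=grab('wrist'); s=ctrl.read_state(); T=np.array(s['tool_pos']); print(s['t'],T,s['tcp_rot'],np.round(s['force'],1),s['grip_width'],np.round(s['joint_positions'],1))
P=cloud(f)
m=(np.hypot(P[...,0]-.513,P[...,1]-.285)<.03)&(P[...,2]>.08)&(P[...,2]<.11)
print('pin',m.sum(),cv2.minAreaRect((P[m][:,:2]*1000).astype(np.float32)),P[m].mean(0))
D=(P-T)*1e3; y=np.radians(s['tcp_rot'][2]); a=D[...,:2]@[np.cos(y),np.sin(y)]; b=D[...,:2]@[-np.sin(y),np.cos(y)]
q=(D[...,2]>-5)&(abs(a)<14)&(abs(b)<60)&(f['range_z']>0)
z=D[...,2][q]
for lo in range(0,90,6):
    k=q&(D[...,2]>=lo)&(D[...,2]<lo+6)
    if k.sum()>3: print(lo,k.sum(),b[k].min().round(),b[k].max().round(),abs(b[k]).min().round(),a[k].max().round())
posts('scene')
cv2.imwrite('pics/w6.png',f['color'])
```

```text
15.55 [0.51297119 0.28537027 0.1583032 ] [-1.79966350e+02 -1.23575718e-02  1.65052071e+02] [-0.4 -0.6 -0.9] 0.08562290673580304 [29.1 14.1  1.5 77.4 -0.  44. ]
pin 344 ((512.6514892578125, 284.8292236328125), (17.22391128540039, 16.937776565551758), 69.79683685302734) [0.51151626 0.28518348 0.09246044]
48 276 -50.0 48.0 41.0 11.0
54 542 -57.0 55.0 41.0 12.0
60 683 -57.0 56.0 41.0 12.0
66 772 -57.0 55.0 41.0 12.0
72 880 -57.0 56.0 41.0 12.0
78 773 -57.0 56.0 41.0 12.0
84 751 -56.0 53.0 41.0 13.0
scene post 17 [ 0.5015 -0.044   0.1322] 0.0466 -119.6
scene post 3 [0.4863 0.0215 0.1195] 0.0457 146.8
scene post 19 [ 0.5636 -0.0248  0.1127] 0.0445 -28.5
scene post 16 [0.546  0.0367 0.115 ] 0.0456 61.8
15.6 [0.5131 0.2849 0.1584] [-180.   -0.  165.] [-0.8 -1.1 -0.1]
```

View pics/w6.png

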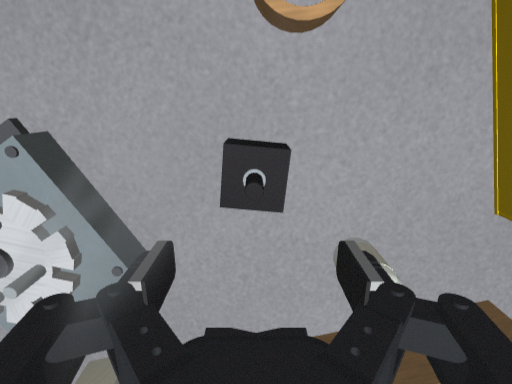

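The pin is at (255,185) in the wrist view and measures (0.5127, 0.2848), right under the tool. The turret rests at click 3 (posts −119.6°, −28.5° and 61.8°). The open tips hang 52 mm above the reported TCP. I'll descend and grip.

send_rows(series=[{"dx":0,"dy":0,"dz":-25,"rx":0,"ry":0,"rz":0,"jaw":-1},{"dx":0,"dy":0,"dz":-35,"rx":0,"ry":0,"rz":0,"jaw":-1},{"dx":0,"dy":0,"dz":-35,"rx":0,"ry":0,"rz":0,"jaw":-1},{"dx":0,"dy":0,"dz":-25,"rx":0,"ry":0,"rz":0,"jaw":-1},{"dx":0,"dy":0,"dz":-15,"rx":0,"ry":0,"rz":0,"jaw":-1}])

```text
t: 16.1
tool_pos: [0.5121, 0.2833, 0.0212]
tcp_rot: [-179.9, -0.1, 165.0]
force: [0.1, -0.1, 0.1]
grip_width: 0.0853
```

send_rows(series=[{"dx":0,"dy":0,"dz":-2,"rx":0,"ry":0,"rz":0,"jaw":-1},{"dx":0,"dy":0,"dz":0,"rx":0,"ry":0,"rz":0,"jaw":0.2},{"dx":0,"dy":0,"dz":0,"rx":0,"ry":0,"rz":0,"jaw":0.2},{"dx":0,"dy":0,"dz":0,"rx":0,"ry":0,"rz":0,"jaw":0.2},{"dx":0,"dy":0,"dz":0,"rx":0,"ry":0,"rz":0,"jaw":0.2}])

```text
t: 16.6
tool_pos: [0.5139, 0.2855, 0.0225]
tcp_rot: [179.9, 0.1, 165.1]
force: [0.3, -0.3, 0.4]
grip_width: 0.0341
```

Run:
```python
from posts import *
f=grab('wrist'); s=ctrl.read_state(); T=np.array(s['tool_pos']); print(s['t'],T,s['tcp_rot'],np.round(s['force'],1),s['grip_width'])
P=cloud(f)
D=(P-T)*1e3; y=np.radians(s['tcp_rot'][2]); a=D[...,:2]@[np.cos(y),np.sin(y)]; b=D[...,:2]@[-np.sin(y),np.cos(y)]
q=(abs(a)<14)&(abs(b)<60)&(f['range_z']>0)
for lo in range(24,90,4):
    k=q&(D[...,2]>=lo)&(D[...,2]<lo+4)
    if k.sum()>3: print(lo,k.sum(),b[k].min().round(),b[k].max().round(),abs(b[k]).min().round(),a[k].max().round())
k=(np.hypot(P[...,0]-.5127,P[...,1]-.2848)<.016)&(P[...,2]>.085)&(P[...,2]<.1); print('griptop',P[k].mean(0),k.sum())
```

```text
16.65 [0.51377123 0.28541144 0.02230182] [1.79947665e+02 5.25954829e-02 1.65107850e+02] [ 1.  -0.2  0.8] 0.0342540496900855
24 1750 -35.0 37.0 0.0 14.0
28 954 -35.0 36.0 0.0 14.0
32 172 -11.0 12.0 0.0 13.0
36 126 -17.0 17.0 0.0 10.0
40 234 -29.0 28.0 0.0 11.0
44 334 -30.0 30.0 0.0 11.0
48 362 -31.0 31.0 0.0 11.0
52 398 -31.0 31.0 0.0 11.0
56 421 -31.0 31.0 0.0 11.0
60 482 -31.0 31.0 0.0 12.0
64 502 -31.0 31.0 0.0 11.0
68 1196 -30.0 30.0 0.0 11.0
72 873 -27.0 25.0 0.0 11.0
76 322 -39.0 38.0 18.0 13.0
80 716 -46.0 48.0 18.0 14.0
84 963 -49.0 50.0 18.0 14.0
88 2324 -51.0 51.0 17.0 14.0
griptop [0.51062783 0.28520562 0.09271349] 1380
```

send_rows(series=[{"dx":0,"dy":0,"dz":0,"rx":0,"ry":0,"rz":0,"jaw":0.6},{"dx":0,"dy":0,"dz":0,"rx":0,"ry":0,"rz":0,"jaw":0.8},{"dx":0,"dy":0,"dz":0,"rx":0,"ry":0,"rz":0,"jaw":1},{"dx":0,"dy":0,"dz":0,"rx":0,"ry":0,"rz":0,"jaw":1},{"dx":0,"dy":0,"dz":0,"rx":0,"ry":0,"rz":0,"jaw":1}])

```text
t: 17.15
tool_pos: [0.5136, 0.2853, 0.022]
tcp_rot: [180.0, 0.0, 165.1]
force: [-0.4, -0.2, 5.1]
grip_width: 0.0163
```

send_rows(series=[{"dx":0,"dy":0,"dz":5,"rx":0,"ry":0,"rz":0,"jaw":1},{"dx":0,"dy":0,"dz":10,"rx":0,"ry":0,"rz":0,"jaw":1},{"dx":0,"dy":0,"dz":15,"rx":0,"ry":0,"rz":0,"jaw":1},{"dx":0,"dy":0,"dz":15,"rx":0,"ry":0,"rz":0,"jaw":1},{"dx":0,"dy":0,"dz":15,"rx":0,"ry":0,"rz":0,"jaw":1}])

```text
t: 17.65
tool_pos: [0.5132, 0.2851, 0.0823]
tcp_rot: [-180.0, -0.0, 165.1]
force: [0.2, 0.1, -1.4]
grip_width: 0.0167
```

Run:
```python
from h import *
s=ctrl.read_state(); print(s['t'],s['tool_pos'],np.round(s['force'],1),np.round(s['wrist_torque'],2),s['grip_width'])
```

```text
17.65 [0.51318951 0.28509433 0.08231736] [ 0.2  0.1 -1.4] [-0.01 -0.02  0.04] 0.016744542591243732
```

The pin is held: opening 16.7 mm, weight reading −1.4 N. I'll carry it beside the bore, turning to yaw 197°, and look at the bore from close by.

send_rows(series=[{"dx":0,"dy":-5,"dz":20,"rx":0,"ry":0,"rz":0.04,"jaw":1},{"dx":3,"dy":-10,"dz":20,"rx":0,"ry":0,"rz":0.04,"jaw":1},{"dx":5,"dy":-16,"dz":20,"rx":0,"ry":0,"rz":0.04,"jaw":1},{"dx":6,"dy":-20,"dz":20,"rx":0,"ry":0,"rz":0.04,"jaw":1},{"dx":6,"dy":-20,"dz":0,"rx":0,"ry":0,"rz":0.04,"jaw":1}])

```text
t: 18.15
tool_pos: [0.5347, 0.2142, 0.165]
tcp_rot: [179.9, 0.2, 176.7]
force: [0.6, 0.6, -1.8]
grip_width: 0.017
```

send_rows(series=[{"dx":6,"dy":-20,"dz":0,"rx":0,"ry":0,"rz":0.04,"jaw":1},{"dx":6,"dy":-20,"dz":0,"rx":0,"ry":0,"rz":0.04,"jaw":1},{"dx":6,"dy":-20,"dz":0,"rx":0,"ry":0,"rz":0.04,"jaw":1},{"dx":6,"dy":-20,"dz":0,"rx":0,"ry":0,"rz":0.04,"jaw":1},{"dx":6,"dy":-20,"dz":0,"rx":0,"ry":0,"rz":0.04,"jaw":1}])

```text
t: 18.65
tool_pos: [0.5634, 0.1133, 0.1618]
tcp_rot: [-180.0, -0.0, -171.9]
force: [-0.5, 0.5, -0.6]
grip_width: 0.0167
```

send_rows(series=[{"dx":6,"dy":-18,"dz":0,"rx":0,"ry":0,"rz":0.04,"jaw":1},{"dx":6,"dy":-16,"dz":0,"rx":0,"ry":0,"rz":0.04,"jaw":1},{"dx":5,"dy":-10,"dz":0,"rx":0,"ry":0,"rz":0.04,"jaw":1},{"dx":3,"dy":-4,"dz":0,"rx":0,"ry":0,"rz":0.036,"jaw":1},{"dx":0,"dy":0,"dz":0,"rx":0,"ry":0,"rz":0,"jaw":1}])

```text
t: 19.15
tool_pos: [0.5835, 0.0655, 0.1617]
tcp_rot: [-180.0, -0.0, -163.1]
force: [-0.5, 1.0, -1.9]
grip_width: 0.0168
```

Run:
```python
from h import *
s=ctrl.read_state(); print(s['t'],s['tool_pos'],s['tcp_rot'],np.round(s['force'],1),np.round(s['joint_positions'],1),s['grip_width'])
f=grab('wrist'); np.savez('w7.npz',**f); g=grab('top'); np.savez('t7.npz',**g)
B=(.5915,.0166,.05); print('bore px',proj(f,B), 'tip px',proj(f,np.array(s['tool_pos'])-[0,0,.016]))
u,v=map(int,proj(f,B))
x0=max(0,u-64);y0=max(0,v-64)
cv2.imwrite('pics/w7.png',np.hstack([f['color'],cv2.resize(f['color'][y0:y0+110,x0:x0+80],(279,384),interpolation=cv2.INTER_CUBIC)])); print(x0,y0)
```

```text
19.15 [0.5835493  0.06548362 0.16165028] [-1.79996687e+02 -1.15108724e-02 -1.63090322e+02] [-0.5  1.  -1.9] [  6.4  14.1   1.9  77.8  -0.  -10.5] 0.016780926142245464
bore px (np.float64(209.41244793444577), np.float64(172.18600949042803)) tip px (np.float64(255.44401092008883), np.float64(210.70212349190967))
145 108
```

View pics/w7.png

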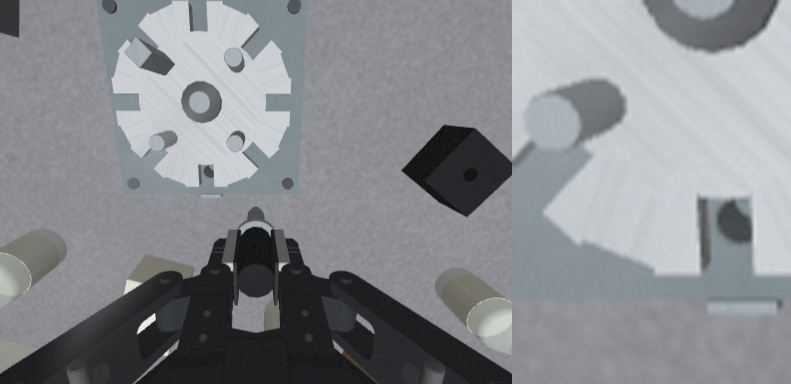

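The view confirms click 3. The bore is the dark circle at about (210,171), partly hidden by the disc, and the pin's tip shows at (256,208). I'll fit both.

Run:
```python
from h import *
f=dict(np.load('w7.npz')); g=cv2.cvtColor(f['color'],cv2.COLOR_BGR2GRAY)
print(g[160:186,198:224])
T=np.array([.58355,.06548,.16165])
for p in [(210.4,170.9),(209.4,172.2)]: print(p,onz(f,*p,.05))
P=cloud(f)
# pin tip rows
for v in range(202,236,3): print(v,g[v,240:273:2].tolist(), [round(float(P[v,u,2]),3) for u in (250,256,262)])
print('axis tip/collar proj with tcp xy:',proj(f,T-[0,0,.016]),proj(f,T+[0,0,.03]))
```

```text
[[205 204 205 204 204 208 206 208 207 206 204 203 202 202 205 211 210 209
  207 208 206 206 203 200 205 208]
 [204 205 205 204 204 205 205 207 209 210 206 205 203 200 204 206 210 211
  205 204 204 205 204 203 203 207]
 [201 204 205 207 204 204 206 208 208 207 207 206 207 204 203 203 205 208
  204 205 205 206 205 203 203 205]
 [188 203 203 206 205 203 206 206 206 208 208 209 210 207 204 196 204 207
  207 204 205 206 204 204 201 203]
 [152 161 165 179 186 186 186 191 187 185 173 185 178 176 175 180 206 206
  209 201 204 205 207 203 201 201]
 [120  96  99 144 151 151 152 154 135 127 100 138 136 136 139 174 208 207
  207 204 202 205 207 206 202 201]
 [121  95 100 142 143 143 135 116  85  70  72 119 141 141 143 177 208 207
  208 207 203 203 206 207 206 200]
 [119  97 100 137 143 137 120  84  72  69  73  96 133 140 143 169 209 207
  208 207 205 202 203 206 206 203]
 [134  96  97 131 141 131  98  72  72  72  70  73 104 134 142 161 207 207
  209 208 205 203 203 206 208 204]
 [145  96  98 129 141 123  78  73  70  71  72  73  77 105 121 155 208 207
  207 208 206 205 203 206 208 203]
 [145  95 
[... 2552 characters left out ...]
9] [0.191, 0.191, 0.19]
223 [140, 95, 105, 147, 167, 169, 170, 171, 169, 170, 170, 171, 155, 117, 84, 128, 141] [0.193, 0.194, 0.193]
226 [93, 156, 167, 169, 170, 171, 141, 130, 135, 144, 151, 165, 169, 170, 169, 117, 99] [0.193, 0.192, 0.193]
229 [130, 171, 170, 125, 26, 17, 15, 21, 23, 18, 27, 23, 103, 168, 172, 169, 94] [0.195, 0.198, 0.196]
232 [48, 168, 44, 24, 23, 18, 23, 25, 20, 21, 27, 16, 24, 22, 124, 130, 24] [0.2, 0.201, 0.2]
235 [29, 15, 21, 22, 22, 13, 24, 19, 22, 18, 23, 23, 27, 19, 32, 132, 23] [0.205, 0.205, 0.203]
axis tip/collar proj with tcp xy: (np.float64(255.43909542505224), np.float64(210.70150477425886)) (np.float64(255.47405100786858), np.float64(239.24083876366302))
```

The bore is at about (0.5905, 0.0169), and the pin's tip lines up with the TCP to about 0.5 mm. I'll move over it and come down to just above the disc.

send_rows(series=[{"dx":1,"dy":-8,"dz":0,"rx":0,"ry":0,"rz":0,"jaw":1},{"dx":2,"dy":-14,"dz":-5,"rx":0,"ry":0,"rz":0,"jaw":1},{"dx":2,"dy":-14,"dz":-5,"rx":0,"ry":0,"rz":0,"jaw":1},{"dx":2,"dy":-9,"dz":-10,"rx":0,"ry":0,"rz":0,"jaw":1},{"dx":0,"dy":-3.5,"dz":-10,"rx":0,"ry":0,"rz":0,"jaw":1}])

```text
t: 19.75
tool_pos: [0.5904, 0.0161, 0.1304]
tcp_rot: [-180.0, -0.0, -163.1]
force: [-0.7, 0.2, -0.2]
grip_width: 0.0165
```

send_rows(series=[{"dx":0,"dy":0,"dz":-10,"rx":0,"ry":0,"rz":0,"jaw":1},{"dx":0,"dy":0,"dz":-10,"rx":0,"ry":0,"rz":0,"jaw":1},{"dx":0,"dy":0,"dz":-7,"rx":0,"ry":0,"rz":0,"jaw":1},{"dx":0,"dy":0,"dz":0,"rx":0,"ry":0,"rz":0,"jaw":1},{"dx":0,"dy":0,"dz":0,"rx":0,"ry":0,"rz":0,"jaw":1}])

```text
t: 20.25
tool_pos: [0.5903, 0.018, 0.1045]
tcp_rot: [180.0, -0.0, -163.0]
force: [0.1, 1.3, -1.8]
grip_width: 0.0161
```

Run:
```python
from h import *
s=ctrl.read_state(); T=np.array(s['tool_pos']); print(s['t'],T,s['tcp_rot'],np.round(s['force'],1),np.round(s['wrist_torque'],2))
f=grab('wrist'); g=grab('scene')
print('tip',proj(f,T-[0,0,.016]),'bore',proj(f,(.5905,.0169,.05)))
a=cv2.resize(f['color'][140:270,190:320],(390,390),interpolation=cv2.INTER_CUBIC)
u,v=map(int,proj(g,(.58,.015,.09))); b=cv2.resize(g['color'][v-35:v+35,u-35:u+35],(390,390),interpolation=cv2.INTER_CUBIC)
print('scene crop',u-35,v-35,'tip',proj(g,T-[0,0,.016]),'bore',proj(g,(.5905,.0169,.05)))
cv2.imwrite('pics/w8.png',np.hstack([a,b]))
```

```text
20.25 [0.59029909 0.01804032 0.10450625] [ 1.79995206e+02 -4.02795519e-03 -1.62996233e+02] [ 0.1  1.3 -1.8] [-0.06 -0.01  0.01]
tip (np.float64(255.47937748058735), np.float64(210.6793231910583)) bore (np.float64(254.1413081699168), np.float64(194.50603886705971))
scene crop 212 166 tip (np.float64(246.59178531835343), np.float64(204.38503874758004)) bore (np.float64(246.5354387650579), np.float64(210.57236207947787))
```

View pics/w8.png

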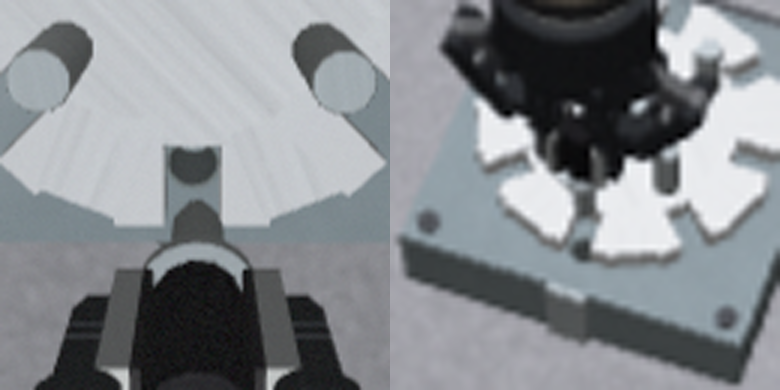

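In the crop the notch is centred on the bore, bore centre at about (194,164). The pin's axis is within about 0.5 mm of it sideways and its distance out agrees with the prediction. I'll go in gently, watching the force.

send_rows(series=[{"dx":0,"dy":0,"dz":-4,"rx":0,"ry":0,"rz":0,"jaw":1},{"dx":0,"dy":0,"dz":-4,"rx":0,"ry":0,"rz":0,"jaw":1},{"dx":0,"dy":0,"dz":-4,"rx":0,"ry":0,"rz":0,"jaw":1},{"dx":0,"dy":0,"dz":-4,"rx":0,"ry":0,"rz":0,"jaw":1},{"dx":0,"dy":0,"dz":0,"rx":0,"ry":0,"rz":0,"jaw":1}])

```text
t: 20.85
tool_pos: [0.5898, 0.0176, 0.0876]
tcp_rot: [180.0, -0.1, -163.0]
force: [0.8, -0.5, -1.5]
grip_width: 0.0163
```

send_rows(series=[{"dx":0,"dy":0,"dz":-3,"rx":0,"ry":0,"rz":0,"jaw":1},{"dx":0,"dy":0,"dz":-3,"rx":0,"ry":0,"rz":0,"jaw":1},{"dx":0,"dy":0,"dz":-3,"rx":0,"ry":0,"rz":0,"jaw":1},{"dx":0,"dy":0,"dz":-3,"rx":0,"ry":0,"rz":0,"jaw":1},{"dx":0,"dy":0,"dz":0,"rx":0,"ry":0,"rz":0,"jaw":1}])

```text
t: 21.35
tool_pos: [0.59, 0.0177, 0.0759]
tcp_rot: [180.0, -0.0, -163.0]
force: [-0.7, -0.2, -1.4]
grip_width: 0.0166
```

send_rows(series=[{"dx":0,"dy":0,"dz":-3,"rx":0,"ry":0,"rz":0,"jaw":1},{"dx":0,"dy":0,"dz":-3,"rx":0,"ry":0,"rz":0,"jaw":1},{"dx":0,"dy":0,"dz":-2,"rx":0,"ry":0,"rz":0,"jaw":1},{"dx":0,"dy":0,"dz":-2,"rx":0,"ry":0,"rz":0,"jaw":1},{"dx":0,"dy":0,"dz":0,"rx":0,"ry":0,"rz":0,"jaw":1}])

```text
t: 21.85
tool_pos: [0.5902, 0.0177, 0.0661]
tcp_rot: [180.0, -0.0, -163.0]
force: [-0.4, -0.3, -1.9]
grip_width: 0.0163
```

send_rows(series=[{"dx":0,"dy":0,"dz":-2,"rx":0,"ry":0,"rz":0,"jaw":1},{"dx":0,"dy":0,"dz":-2,"rx":0,"ry":0,"rz":0,"jaw":1},{"dx":0,"dy":0,"dz":-2,"rx":0,"ry":0,"rz":0,"jaw":1},{"dx":0,"dy":0,"dz":0,"rx":0,"ry":0,"rz":0,"jaw":1},{"dx":0,"dy":0,"dz":0,"rx":0,"ry":0,"rz":0,"jaw":1}])

```text
t: 22.35
tool_pos: [0.5903, 0.0177, 0.0604]
tcp_rot: [180.0, -0.0, -163.0]
force: [0.5, -0.3, -1.4]
grip_width: 0.0162
```

The tip is in the bore with no resistance.

send_rows(series=[{"dx":0,"dy":0,"dz":-2,"rx":0,"ry":0,"rz":0,"jaw":1},{"dx":0,"dy":0,"dz":-2,"rx":0,"ry":0,"rz":0,"jaw":1},{"dx":0,"dy":0,"dz":-2,"rx":0,"ry":0,"rz":0,"jaw":1},{"dx":0,"dy":0,"dz":-2,"rx":0,"ry":0,"rz":0,"jaw":1},{"dx":0,"dy":0,"dz":0,"rx":0,"ry":0,"rz":0,"jaw":1}])

```text
t: 22.85
tool_pos: [0.5901, 0.0176, 0.0521]
tcp_rot: [180.0, -0.0, -163.0]
force: [-0.2, -0.4, -1.8]
grip_width: 0.0163
```

send_rows(series=[{"dx":0,"dy":0,"dz":-1,"rx":0,"ry":0,"rz":0,"jaw":1},{"dx":0,"dy":0,"dz":-1,"rx":0,"ry":0,"rz":0,"jaw":1},{"dx":0,"dy":0,"dz":-1,"rx":0,"ry":0,"rz":0,"jaw":1},{"dx":0,"dy":0,"dz":0,"rx":0,"ry":0,"rz":0,"jaw":1},{"dx":0,"dy":0,"dz":0,"rx":0,"ry":0,"rz":0,"jaw":1}])

```text
t: 23.35
tool_pos: [0.5903, 0.0177, 0.0495]
tcp_rot: [-180.0, 0.0, -163.0]
force: [-0.5, 0.2, -2.0]
grip_width: 0.0167
```

send_rows(series=[{"dx":0,"dy":0,"dz":-0.5,"rx":0,"ry":0,"rz":0,"jaw":1},{"dx":0,"dy":0,"dz":-0.5,"rx":0,"ry":0,"rz":0,"jaw":1},{"dx":0,"dy":0,"dz":-0.5,"rx":0,"ry":0,"rz":0,"jaw":1},{"dx":0,"dy":0,"dz":0,"rx":0,"ry":0,"rz":0,"jaw":1},{"dx":0,"dy":0,"dz":0,"rx":0,"ry":0,"rz":0,"jaw":1}])

```text
t: 23.85
tool_pos: [0.5903, 0.0177, 0.048]
tcp_rot: [180.0, -0.0, -163.0]
force: [0.3, 0.7, -1.2]
grip_width: 0.0167
```

send_rows(series=[{"dx":0,"dy":0,"dz":-0.5,"rx":0,"ry":0,"rz":0,"jaw":1},{"dx":0,"dy":0,"dz":-0.5,"rx":0,"ry":0,"rz":0,"jaw":1},{"dx":0,"dy":0,"dz":0,"rx":0,"ry":0,"rz":0,"jaw":1},{"dx":0,"dy":0,"dz":0,"rx":0,"ry":0,"rz":0,"jaw":1},{"dx":0,"dy":0,"dz":0,"rx":0,"ry":0,"rz":0,"jaw":1}])

```text
t: 24.35
tool_pos: [0.5904, 0.0177, 0.047]
tcp_rot: [-180.0, 0.0, -163.0]
force: [0.4, 0.3, 0.0]
grip_width: 0.0169
```

send_rows(series=[{"dx":0,"dy":0,"dz":-0.4,"rx":0,"ry":0,"rz":0,"jaw":1},{"dx":0,"dy":0,"dz":0,"rx":0,"ry":0,"rz":0,"jaw":1},{"dx":0,"dy":0,"dz":0,"rx":0,"ry":0,"rz":0,"jaw":1},{"dx":0,"dy":0,"dz":0,"rx":0,"ry":0,"rz":0,"jaw":1},{"dx":0,"dy":0,"dz":0,"rx":0,"ry":0,"rz":0,"jaw":1}])

```text
t: 24.85
tool_pos: [0.5903, 0.0177, 0.0466]
tcp_rot: [-180.0, -0.0, -163.0]
force: [0.4, 0.8, -2.0]
grip_width: 0.0164
```

```bash
python3 -c "
from h import *
s=ctrl.read_state(); print(s['t'],s['tool_pos'],np.round(s['force'],2),np.round(s['wrist_torque'],3),np.round(s['effort'],2))"
```

```text
24.85 [0.59031542 0.01767933 0.04658354] [ 0.43  0.8  -1.95] [ 0.022  0.051 -0.003] [  0.   -53.33  34.51   0.    -0.     0.  ]
```

Still free. I'll continue in half-millimetre steps.

send_rows(series=[{"dx":0,"dy":0,"dz":-0.5,"rx":0,"ry":0,"rz":0,"jaw":1},{"dx":0,"dy":0,"dz":0,"rx":0,"ry":0,"rz":0,"jaw":1},{"dx":0,"dy":0,"dz":0,"rx":0,"ry":0,"rz":0,"jaw":1},{"dx":0,"dy":0,"dz":0,"rx":0,"ry":0,"rz":0,"jaw":1},{"dx":0,"dy":0,"dz":0,"rx":0,"ry":0,"rz":0,"jaw":1}])

```text
t: 25.35
tool_pos: [0.5904, 0.0177, 0.0461]
tcp_rot: [-180.0, 0.0, -163.0]
force: [0.8, 0.1, -0.8]
grip_width: 0.0164
```

send_rows(series=[{"dx":0,"dy":0,"dz":-0.5,"rx":0,"ry":0,"rz":0,"jaw":1},{"dx":0,"dy":0,"dz":0,"rx":0,"ry":0,"rz":0,"jaw":1},{"dx":0,"dy":0,"dz":0,"rx":0,"ry":0,"rz":0,"jaw":1},{"dx":0,"dy":0,"dz":0,"rx":0,"ry":0,"rz":0,"jaw":1},{"dx":0,"dy":0,"dz":0,"rx":0,"ry":0,"rz":0,"jaw":1}])

```text
t: 25.85
tool_pos: [0.5903, 0.0177, 0.0456]
tcp_rot: [-180.0, -0.0, -163.0]
force: [0.5, -0.1, -0.7]
grip_width: 0.0164
```

send_rows(series=[{"dx":0,"dy":0,"dz":-0.5,"rx":0,"ry":0,"rz":0,"jaw":1},{"dx":0,"dy":0,"dz":0,"rx":0,"ry":0,"rz":0,"jaw":1},{"dx":0,"dy":0,"dz":0,"rx":0,"ry":0,"rz":0,"jaw":1},{"dx":0,"dy":0,"dz":0,"rx":0,"ry":0,"rz":0,"jaw":1},{"dx":0,"dy":0,"dz":0,"rx":0,"ry":0,"rz":0,"jaw":1}])

```text
t: 26.35
tool_pos: [0.5904, 0.0177, 0.0453]
tcp_rot: [-180.0, 0.0, -163.0]
force: [-0.6, -0.7, 1.8]
grip_width: 0.0163
```

send_rows(series=[{"dx":0,"dy":0,"dz":-0.5,"rx":0,"ry":0,"rz":0,"jaw":1},{"dx":0,"dy":0,"dz":0,"rx":0,"ry":0,"rz":0,"jaw":1},{"dx":0,"dy":0,"dz":0,"rx":0,"ry":0,"rz":0,"jaw":1},{"dx":0,"dy":0,"dz":0,"rx":0,"ry":0,"rz":0,"jaw":1},{"dx":0,"dy":0,"dz":0,"rx":0,"ry":0,"rz":0,"jaw":1}])

```text
t: 26.85
tool_pos: [0.5906, 0.0177, 0.0452]
tcp_rot: [-180.0, 0.0, -163.0]
force: [-1.0, -0.0, 5.9]
grip_width: 0.0167
```

send_rows(series=[{"dx":0,"dy":0,"dz":-0.5,"rx":0,"ry":0,"rz":0,"jaw":1},{"dx":0,"dy":0,"dz":0,"rx":0,"ry":0,"rz":0,"jaw":1},{"dx":0,"dy":0,"dz":0,"rx":0,"ry":0,"rz":0,"jaw":1},{"dx":0,"dy":0,"dz":0,"rx":0,"ry":0,"rz":0,"jaw":1},{"dx":0,"dy":0,"dz":0,"rx":0,"ry":0,"rz":0,"jaw":1}])

```text
t: 27.35
tool_pos: [0.5907, 0.0176, 0.0451]
tcp_rot: [-180.0, 0.1, -163.0]
force: [-2.0, -0.7, 7.6]
grip_width: 0.0164
```

Collar contact at reported z ≈ 0.0453, at about 3 N per 0.5 mm. I'll press up to about 15 N.

send_rows(series=[{"dx":0,"dy":0,"dz":-0.5,"rx":0,"ry":0,"rz":0,"jaw":1},{"dx":0,"dy":0,"dz":0,"rx":0,"ry":0,"rz":0,"jaw":1},{"dx":0,"dy":0,"dz":-0.4,"rx":0,"ry":0,"rz":0,"jaw":1},{"dx":0,"dy":0,"dz":0,"rx":0,"ry":0,"rz":0,"jaw":1},{"dx":0,"dy":0,"dz":0,"rx":0,"ry":0,"rz":0,"jaw":1}])

```text
t: 27.85
tool_pos: [0.5909, 0.0176, 0.045]
tcp_rot: [-180.0, 0.1, -163.0]
force: [-3.9, -0.5, 13.5]
grip_width: 0.0164
```

send_rows(series=[{"dx":0,"dy":0,"dz":-0.2,"rx":0,"ry":0,"rz":0,"jaw":1},{"dx":0,"dy":0,"dz":0,"rx":0,"ry":0,"rz":0,"jaw":1},{"dx":0,"dy":0,"dz":0,"rx":0,"ry":0,"rz":0,"jaw":1},{"dx":0,"dy":0,"dz":0,"rx":0,"ry":0,"rz":0,"jaw":1},{"dx":0,"dy":0,"dz":0,"rx":0,"ry":0,"rz":0,"jaw":1}])

```text
t: 28.35
tool_pos: [0.5909, 0.0176, 0.045]
tcp_rot: [-180.0, 0.1, -163.0]
force: [-4.6, -0.7, 13.7]
grip_width: 0.0169
```

Run:
```python
from h import *
F=[]
for i in range(4):
    grab('wrist'); s=ctrl.read_state(); F.append(s['force'])
print(s['t'],s['tool_pos'],np.round(F,1))
```

```text
28.55 [0.59091131 0.01756229 0.04495518] [[-4.2 -0.8 13.3]
 [-3.6 -0.1 13.2]
 [-4.4 -1.3 12.8]
 [-3.6 -0.4 12.7]]
```

send_rows(series=[{"dx":0,"dy":0,"dz":-0.3,"rx":0,"ry":0,"rz":0,"jaw":1},{"dx":0,"dy":0,"dz":0,"rx":0,"ry":0,"rz":0,"jaw":1},{"dx":0,"dy":0,"dz":0,"rx":0,"ry":0,"rz":0,"jaw":1},{"dx":0,"dy":0,"dz":0,"rx":0,"ry":0,"rz":0,"jaw":1},{"dx":0,"dy":0,"dz":0,"rx":0,"ry":0,"rz":0,"jaw":1}])

```text
t: 29.05
tool_pos: [0.591, 0.0175, 0.0449]
tcp_rot: [-179.9, 0.1, -163.0]
force: [-3.8, -0.5, 14.9]
grip_width: 0.0167
```

Bedded at about 15 N. I'll ease off, open, and lift clear.

send_rows(series=[{"dx":0,"dy":0,"dz":0.8,"rx":0,"ry":0,"rz":0,"jaw":1},{"dx":0,"dy":0,"dz":0.8,"rx":0,"ry":0,"rz":0,"jaw":1},{"dx":0,"dy":0,"dz":0,"rx":0,"ry":0,"rz":0,"jaw":0.6},{"dx":0,"dy":0,"dz":0,"rx":0,"ry":0,"rz":0,"jaw":0.2},{"dx":0,"dy":0,"dz":0,"rx":0,"ry":0,"rz":0,"jaw":0}])

```text
t: 29.55
tool_pos: [0.5901, 0.0177, 0.0438]
tcp_rot: [180.0, -0.0, -163.0]
force: [-0.1, -0.1, -0.0]
grip_width: 0.0427
```

send_rows(series=[{"dx":0,"dy":0,"dz":0,"rx":0,"ry":0,"rz":0,"jaw":0},{"dx":0,"dy":0,"dz":0,"rx":0,"ry":0,"rz":0,"jaw":0},{"dx":0,"dy":0,"dz":2,"rx":0,"ry":0,"rz":0,"jaw":0},{"dx":0,"dy":0,"dz":5,"rx":0,"ry":0,"rz":0,"jaw":0},{"dx":0,"dy":0,"dz":10,"rx":0,"ry":0,"rz":0,"jaw":0}])

```text
t: 30.05
tool_pos: [0.5898, 0.0177, 0.0612]
tcp_rot: [180.0, -0.1, -163.0]
force: [0.4, 0.1, 0.6]
grip_width: 0.0429
```

send_rows(series=[{"dx":0,"dy":0,"dz":20,"rx":0,"ry":0,"rz":0,"jaw":0},{"dx":0,"dy":0,"dz":30,"rx":0,"ry":0,"rz":0,"jaw":0},{"dx":0,"dy":5,"dz":30,"rx":0,"ry":0,"rz":0,"jaw":0},{"dx":0,"dy":20,"dz":20,"rx":0,"ry":0,"rz":0,"jaw":0},{"dx":0,"dy":20,"dz":10,"rx":0,"ry":0,"rz":0,"jaw":0}])

```text
t: 30.55
tool_pos: [0.5914, 0.0629, 0.175]
tcp_rot: [-180.0, 0.3, -163.1]
force: [-1.1, 0.3, 0.7]
grip_width: 0.043
```

send_rows(series=[{"dx":0,"dy":20,"dz":0,"rx":0,"ry":0,"rz":0,"jaw":0},{"dx":0,"dy":10,"dz":0,"rx":0,"ry":0,"rz":0,"jaw":0},{"dx":0,"dy":0,"dz":0,"rx":0,"ry":0,"rz":0,"jaw":0},{"dx":0,"dy":0,"dz":0,"rx":0,"ry":0,"rz":0,"jaw":0},{"dx":0,"dy":0,"dz":0,"rx":0,"ry":0,"rz":0,"jaw":0}])

```text
t: 31.05
tool_pos: [0.5902, 0.0919, 0.1711]
tcp_rot: [-180.0, -0.0, -163.1]
force: [-0.1, 0.0, -1.0]
grip_width: 0.043
```

Run:
```python
from posts import *
g=posts('scene')
f=grab('wrist'); P=cloud(f); z=P[...,2]
d=np.hypot(P[...,0]-.5905,P[...,1]-.0172)
k=(d<.016)&(z>.105)&(z<.135); print('grip top',k.sum(),np.median(P[k],0),cv2.minAreaRect((P[k][:,:2]*1e3).astype(np.float32)))
k=(d<.018)&(d>.009)&(f['color'].min(-1)>110)&(z<.09)&(z>.06); print('collar/disc z',np.percentile(z[k],[10,50,90]))
u,v=map(int,proj(f,(.57,.012,.08))); 
a=cv2.resize(f['color'][max(0,v-70):v+70,max(0,u-70):u+70],(390,390),interpolation=cv2.INTER_CUBIC)
u,v=map(int,proj(g,(.55,.005,.08))); b=cv2.resize(g['color'][v-40:v+40,u-40:u+40],(390,390),interpolation=cv2.INTER_CUBIC)
cv2.imwrite('pics/w9.png',np.hstack([a,b]))
```

```text
scene post 11 [ 0.501  -0.044   0.1329] 0.0468 -120.2
scene post 10 [ 0.5647 -0.0254  0.1159] 0.0458 -28.6
scene post 7 [0.5453 0.04   0.115 ] 0.0482 64.5
31.1 [0.5902 0.0919 0.1711] [-180.    -0.  -163.1] [-1.1 -0.3 -0.6]
grip top 406 [0.58855259 0.0184926  0.11698998] ((589.7195434570312, 17.960987091064453), (17.23808479309082, 16.812841415405273), 13.407727241516113)
collar/disc z [0.07257544 0.07377504 0.07763483]
```

View pics/w9.png

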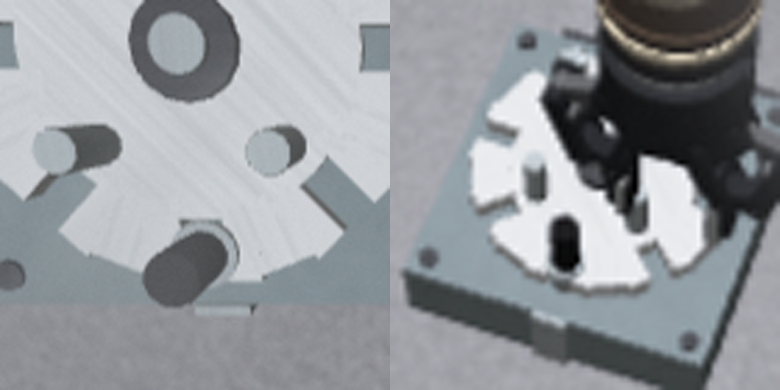

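The pin stands upright in the notch, at (190,265) left and (565,243) right. Its grip top is 117.0 mm up; disc at about 73.5 mm plus 44 mm predicts 117.5 mm, so the collar is flush. The gripper is clear, so I'll hand in.

```bash
python3 -c "
from h import *
print(ctrl.hand_in())"
```

```text
the job is handed in; nothing more can be done
None
```

The turret is on the third click past home and the lock pin is seated in the bore; I handed the job in at about 31 s of the 72 s allowed. `hand_in` reports no verdict.

- **Turret:** It started one click before home. I pushed one round post clockwise through four clicks, at about 8 N at most in the readings. The home post last read −120.2°, and click 3 is −118.2°. The other two visible posts agreed to within 3°, which is the camera's scatter. I saw no running past.
- **Pin:** It went into the bore without resistance. The collar met the disc, and I pressed with about 15 N (wrist reading 14.9 N, so roughly 16 N with the pin's weight). I then eased off and released. During the press there was also about 4 N sideways.
- **Seating check:** The grip's top measured 117.0 mm against 117.5 mm expected for a flush collar. The pin stood upright and the gripper was clear, with near-zero force.
- **What disagreed:** The real fingertips ended about 39 mm above the reported TCP, both in the cameras and in contact. The first push passed over the post without touching anything, and I corrected for the offset from then on.
- **Not checked:** I did not re-measure the other things on the bench at the end, but no move went near them and no unexpected contact showed in the force.

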